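Take the depth of a temperature pocket with a depth rod and stop disc

ROBOT

A 7-joint arm with a two-finger parallel gripper is mounted at the origin on the work surface. World frame = base frame: x ahead of the robot, y to its left, z up, the work surface at z = 0. Lengths are in m, angles in degrees, forces in N, time in s.
With the tool pointing down it reaches from about 0.375 to 0.925 m from the base axis. Payload 3.1 kg.
Tool frame: the origin (TCP) lies midway between the tips of the shut fingers; the grasp point (between the pads) lies 19 mm behind it; x points along the fingers, y is the direction in which the jaws open and shut, and the axes are right-handed (so a half turn about x gives the same grasp; the last joint's range is limited). The gripper opens to 85 mm and grips with 20 to 120 N. Pads are 22 mm wide; open, the fingers measure 114 mm over their backs; the gripper's body (76 mm by 85 mm) begins 54 mm behind the grasp point. The pads swing forward as they close: fully open they stand 13 mm farther back than shut.
Start: joints at [64.469, 21.939, 2.515, 91.553, -1.026, 66.532, -2.859], TCP at [0.222, -0.611, 0.201] pointing down, gripper open.
Joint ranges: [-149.38, 149.38], [-23.57, 123.04], [-84.95, 90], [0, 143.3], [-89.99, 269.99], [3.08, 112.72], [-163.45, 163.45]. Speed limits (degrees/s): [159.86, 159.86, 180, 180, 180, 180, 180].

INTERFACE

Orientations are given as a 3x3 rotation matrix whose columns are the frame's x, y, z axes.
In Python, from workcell import r, capture, hand_in, boxes_of gives the robot as it stands.
- The arm moves only by the tool arm_command, never from a script. Its argument "moves" is one flat list of numbers, 6 for each row, row after row: the shift along the tool's x, y, z in m, then the turn, a rotation vector about the tool's x, y, z in degrees. A call has 1 to 20 rows; each row shifts and turns the commanded pose from where the row before left it, along the tool's axes as they then stand; what a row does not reach is not made up. A row lasts 1/10 s, in which the tool goes at most 50 mm and 8.59 degrees, less where a joint would pass 70% of its speed; a pose out of reach is approached as far as the arm can. A call with a gripper value outside its range is refused whole. "jaw" is the opening, from 0 (shut) to 1 (fully open), set as the call begins (left out, the last holds). The fingers move at their own pace and stop on an object; "squeeze" is the grip in N (left out, the last holds). Time passes only in rows, so rows that do not move let the fingers close. It gives the time, the measured TCP pose, the force and the opening at its end, in the units of the state.
- r.observe(): the state, without advancing time (a new reading comes with each control period).
- capture(name): name is "side" or "top" or "wrist"; returns a dict with "pixels" (420x560x3 uint8, red, green, blue), "fov_y" (degrees; the focal length in pixels is half the picture's height over the tangent of half this angle, whatever the lens; pixels are square), "cx", "cy" (the principal point, pixels), "camera_from_world" (4x4, takes a point from world to camera coordinates). Camera axes: x right, y down, z forward; pixel columns grow to the right and rows downward; lengths in m; the calibration is good to about 2 mm. A picture is of the moment at which its call begins. There is no depth.
- hand_in(): hands the job in, once; it reports no verdict.
Trained networks look in a picture, given as the dict that the camera call returned (one of the last four; its "shot" number tells which), for a name from the list of things; names that differ only in an ending like _2 or _b are one class to them, and where a whole thing is asked for, a point or a joint stands for the part that bears it (a point fixed in the world has none). Each returns a list of dicts, best first, with "confidence" (0 to 1); they miss things now and then, are a little off and sometimes report something else, mostly with a low value. They report only what shows in the picture. A call takes as long as a camera call. They do not tell look-alikes from the thing itself.
- boxes_of(picture, target): "rect" ([left, top, right, bottom] in pixels, round what is visible of it).
The state is a dict: "time_s": time; "q": joint angles; "dq": joint speeds; "effort": joint torques, N m; "ee_pos": TCP position; "ee_rot": TCP orientation; "wrist_force": force on the tool from outside, world axes, zero at the start; "torque": the same for the moment, N m; "grip_width": opening from 0.0 (shut) to 1.0 (fully open).
Only numpy, scipy, OpenCV 4.12 (cv2) and the standard library are available. Lean on these libraries where they do the work, as an engineer would, in place of code of your own. Each camera call takes 0.05 s, during which the arm holds its last target.

TASK

Take the depth of the temperature pocket in the strainer's lid: take the steel depth rod with the red stop disc out of the gauge stand and lower it gently into the pocket until it bottoms out. Then, with the rod kept on the bottom, slide the red disc down onto the pocket's rim, hold it lightly pressed there for a good second, and let go so that the rod is left standing in the pocket with the disc on the rim, ready to be read. Do not drop or force the rod, and leave everything else where it is.

Things in the scene. Friction and masses are not known exactly. Their poses are not given: they have to be found in the camera images.
- rod: Depth rod, standing nose down in one of the stand's three holes (which one varies). Origin at the tip of its nose, z up the rod to its head. Steel, 12 mm diameter, black graduation rings, 128 mm long in all; black knurled grip head 18 mm in diameter from z 112 to 128 mm. Carries the red stop disc. 0.17 to 0.23 kg with the disc.
- nose: The rod's nose, fixed to the rod: a rounded end of 4 mm radius, tapering to the full 12 mm diameter 8 mm further up; origin at its tip, same axes as the rod.
- disc: Red stop disc on the rod; origin at the centre of its underside on the rod's axis, axes as the rod's. 38 mm in diameter, 10 mm thick (top 10 mm above the origin). Fingertips straddling head and rod can push on its top; it can also be taken by its edge.
- stop (a joint): How far the disc has been slid down the rod from its highest place, m (0 to 0.045). Its underside is 100 mm minus this above the nose tip; at 0 there are 2 mm between the disc's top and the grip head. A friction ring of about 0.9 N holds it where it is put; it starts within 4 mm of its highest place.
- housing: Fixed stainless strainer housing: origin under its middle on the table, z up, clamped nozzles along its x axis (123 mm out), lid 150 mm in diameter, lid top 128 to 132 mm high. Four brass nuts at 77 mm radius, 45 degrees off its x axis, 137 mm high; vent valve with black knob (18 mm diameter) on the lid 55 mm out on +y, 155 mm high.
- mouth (a point): Centre of the temperature pocket's mouth in the middle of the lid, in the flat top of its brass hexagon (30 mm across flats), 152 mm above the table. Vertical blind bore 14 mm in diameter, countersunk at 45 degrees to 20 mm at the mouth. Depth from the rim to its rigid flat bottom: 64 to 90 mm, different each time, found only by feel.
- stand: Grey gauge stand, a fixed block 52 x 200 x 45 mm; origin under its middle, z up. Three holes 13.6 mm in diameter and 35 mm deep in its top, on its y axis at -66, 0 and +66 mm: they hold the depth rod and the two other gauges.
- blue_gauge: Bystander: pin gauge with a blue handle, 22 mm in diameter, standing in the stand, 112 mm long; origin at its lower end.
- green_gauge: Bystander: pin gauge with a green handle, 22 mm in diameter, standing in the stand, 104 mm long; origin at its lower end.
- wrench: Bystander: steel open wrench, 180 mm, lying on the table, origin under its middle.
- plug: Bystander: brass hexagon plug, 24 mm across and 24 mm high, standing on the table, origin under its middle.
- sensor: Bystander: temperature sensor with an aluminium head, blue cap and a steel probe, about 175 mm long, 50 mm high, lying on the table; origin under the probe side of its head, probe along x.
- clamp: Bystander: aluminium clamp ring, 64 mm in diameter and 14 mm high, lying on the table, origin under its middle.
- pilot_valve: Bystander: small air valve, aluminium with a black coil, 60 x 30 x 56 mm, standing on the table, origin under its middle.
Not all that is in view belongs to the job. Leave any yellow look-alike of the rod alone.

How it is judged:
By the outcome, as a careful person would: the job done as asked, in the order asked, and still so for the second after the job is handed in, with the robot touching nothing.
It also fails if it takes over 67 s, if anything falls off the work surface, if the arm or the gripper's body presses on something with over 40 N, if the wrist force passes 120 N, or if a joint passes its speed limit or range.

## Working session

There is one attempt and no reset: what is moved stays moved. The work goes in short steps, Python scripts to look and compute and a tool call to move; the robot and the scene stay as the last step left them, time stands still between calls to the robot, and variables do not carry over. Pictures are saved under pics/ and viewed, and the job is handed in when it is done.

Besides the shell and the picture viewer there is one more tool, called after "Request:" as name(argument=value, ...) on one line, values as JSON. arm_command: Moves the arm, as the interface text tells. Its arguments: {"type":"object","properties":{"moves":{"type":"array"},"jaw":{"type":"number"},"squeeze":{"type":"number"}},"required":["moves"]}

```bash
ls; mkdir -p pics; cat > h.py <<'E'
import numpy as np,cv2
from workcell import r,capture,hand_in,boxes_of
def save(p,n,crop=None,s=1):
    im=p["pixels"][:,:,::-1]
    if crop: im=im[crop[1]:crop[3],crop[0]:crop[2]]
    if s!=1: im=cv2.resize(im,None,fx=s,fy=s,interpolation=cv2.INTER_CUBIC)
    cv2.imwrite("pics/"+n,im)
def K(p):
    f=p["pixels"].shape[0]/2/np.tan(np.radians(p["fov_y"]/2)); return f,p["cx"],p["cy"]
def proj(p,X):
    f,cx,cy=K(p); T=np.array(p["camera_from_world"]); c=T[:3,:3]@np.array(X)+T[:3,3]
    return np.array([cx+f*c[0]/c[2],cy+f*c[1]/c[2]])
def ray(p,uv):
    f,cx,cy=K(p); T=np.array(p["camera_from_world"]); R=T[:3,:3]
    d=R.T@np.array([(uv[0]-cx)/f,(uv[1]-cy)/f,1]); o=-R.T@T[:3,3]; return o,d
def onz(p,uv,z):
    o,d=ray(p,uv); return o+d*(z-o[2])/d[2]
E
python3 - <<'E'
from h import *
for n in ["side","top","wrist"]:
    p=capture(n); save(p,n+"0.png"); print(n,{k:v for k,v in p.items() if k not in("pixels",)})
    for t in ["rod","disc","housing","mouth","stand","blue_gauge","green_gauge","sensor","pilot_valve"]:
        print(t,[([round(x) for x in b["rect"]],round(b["confidence"],2)) for b in boxes_of(p,t)[:3]])
print(r.observe())
E
```

```text
pics
side {'fov_y': 47.13407610689162, 'cx': 277.8709949364041, 'cy': 212.15920485285955, 'camera_from_world': array([[-0.76656172, -0.64187781, -0.01939097,  0.47177443],
       [-0.42189068,  0.52614808, -0.73836065,  0.33466518],
       [ 0.48413984, -0.55781814, -0.67412724,  1.00281596],
       [ 0.        ,  0.        ,  0.        ,  1.        ]]), 'shot': 1}
rod [([284, 191, 299, 228], 0.76), ([309, 169, 323, 200], 0.52)]
disc [([310, 178, 328, 184], 0.66)]
housing [([193, 225, 274, 326], 0.92)]
mouth [([190, 223, 277, 330], 0.74)]
stand [([301, 174, 365, 216], 0.69)]
blue_gauge [([331, 166, 338, 192], 0.74)]
green_gauge [([349, 160, 357, 183], 0.65)]
sensor [([205, 202, 230, 232], 0.59)]
pilot_valve [([400, 157, 426, 180], 0.82), ([299, 172, 364, 220], 0.52)]
top {'fov_y': 47.65446415389545, 'cx': 272.410886823544, 'cy': 211.71715074702217, 'camera_from_world': array([[ 2.14310050e-02, -9.99765622e-01,  3.06820480e-03,
        -2.26934056e-02],
       [-9.81776893e-01, -2.16248195e-02, -1.88802804e-01,
         6.18650726e-01],
       [ 1.88824902e-01,  1.03394125e-03, -9.820
[... 1100 characters left out ...]
9,
       66.53129887, -2.86002823]), 'dq': array([-0.07258609,  0.12792419, -0.06480594, -0.03091237, -0.04438947,
        0.11644603, -0.02029355]), 'effort': array([-1.30487897e-04, -4.33435392e+01,  1.02308504e+00, -2.49908906e+01,
        1.05349033e-02,  1.85289064e-03, -5.10307572e-06]), 'ee_pos': array([ 0.22153082, -0.61110509,  0.20097466]), 'ee_rot': array([[-1.47336275e-06,  3.40820296e-01, -9.40128463e-01],
       [-1.20000064e-05, -9.40128462e-01, -3.40820296e-01],
       [-1.00000000e+00,  1.07793956e-05,  5.47499597e-06]]), 'wrist_force': array([-0.25951532, -0.50116571, -0.88449196]), 'torque': array([ 0.03766997, -0.00123324, -0.00841412]), 'grip_width': 0.9965279797520905}
```

```bash
python3 - <<'E'
import cv2,numpy as np
a=cv2.imread("pics/side0.png")[130:350,160:460]; b=cv2.imread("pics/top0.png")[130:350,160:460]
cv2.imwrite("pics/c0.png",cv2.resize(a,None,fx=2.6,fy=2.6,interpolation=cv2.INTER_CUBIC))
cv2.imwrite("pics/c1.png",cv2.resize(b,None,fx=2.6,fy=2.6,interpolation=cv2.INTER_CUBIC))
E
```

```text
(no output)
```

View pics/side0.png

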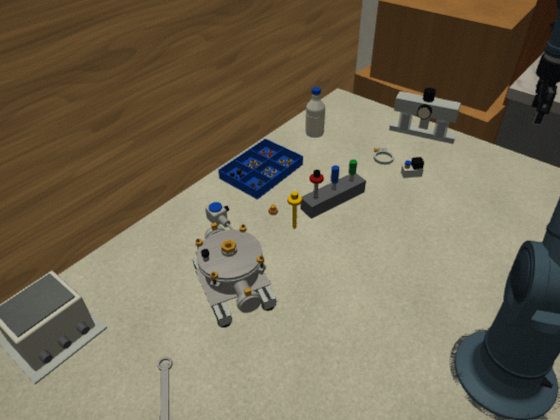

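View pics/c0.png

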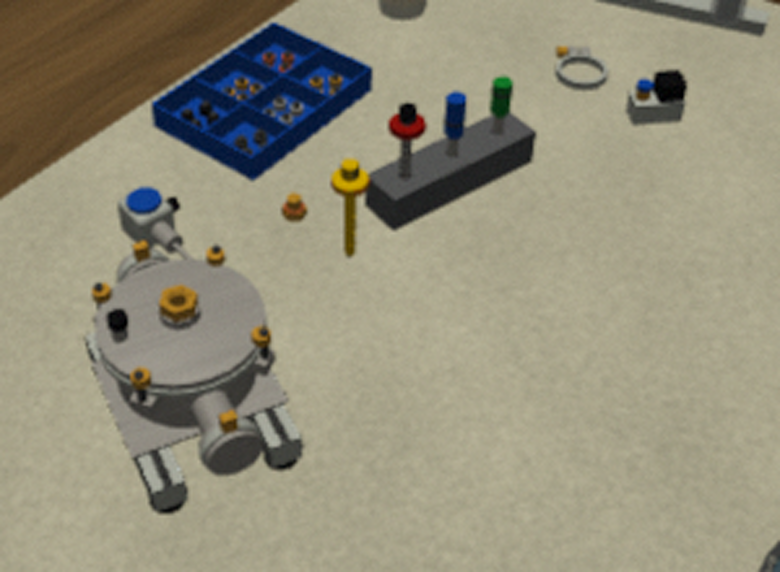

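View pics/c1.png

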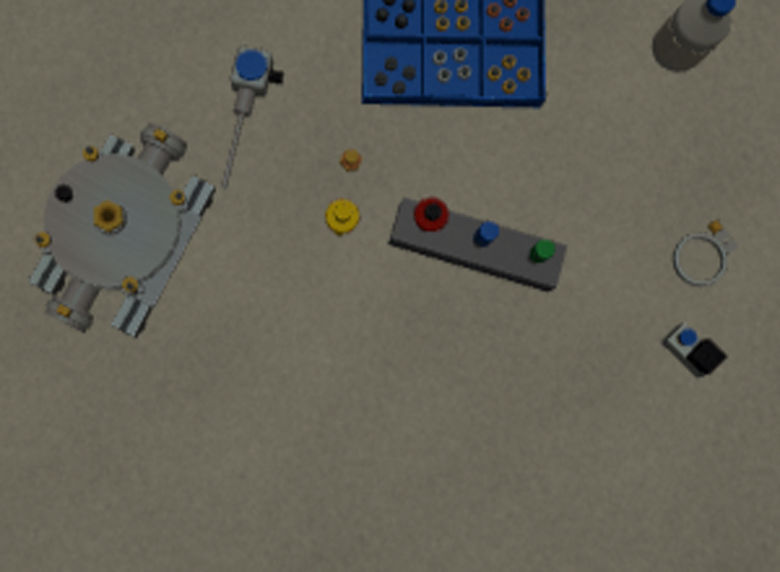

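Candidates for the rod in the side image: red disc with black head at (316,177), yellow look-alike at (294,198), blue gauge at (335,174) and green gauge at (352,167). I choose the red one in the stand, which the crop confirms (black head, red disc, steel shaft).

```bash
python3 - <<'E'
from h import *
from scipy.optimize import least_squares
ps=capture("side");pt=capture("top")
def cen(p,mask_fn,box):
    im=p["pixels"].astype(int);l,t,rr,b=box;s=im[t:b,l:rr];m=mask_fn(s[...,0],s[...,1],s[...,2]);y,x=np.nonzero(m);return np.array([x.mean()+l,y.mean()+t]),m.sum()
red=lambda R,G,B:(R>90)&(G<60)&(B<60)
blk=lambda R,G,B:(R<45)&(G<45)&(B<45)
print(cen(ps,red,(300,160,335,200)),cen(pt,red,(315,195,340,225)))
save(pt,"t1.png",(310,195,350,225),18); save(ps,"s1.png",(300,160,335,205),12)
save(pt,"t2.png",(165,175,250,265),8) ; save(ps,"s2.png",(190,220,280,275),8)
print("onz rod head top(326.1,211.9)",onz(pt,(326.1,211.9),.138),onz(ps,(316.5,171.5),.138))
print("mouth",onz(pt,(201.9,213.1),.152),onz(ps,(160+178/2.6,130+299/2.6),.152))
for n,uv,z in [("blue",(347.3,219.2),.122),("green",(368.8,226),.114),("yellow",(291.5,212.5),.128),("knob",(184.2,204),.155)]:print(n,onz(pt,uv,z))
E
```

```text
(array([316.20338983, 177.89830508]), np.int64(59)) (array([323.5, 206.5]), np.int64(2))
onz rod head top(326.1,211.9) [ 0.60664035 -0.16234814  0.138     ] [ 0.61080047 -0.16051326  0.138     ]
mouth [0.59276942 0.18913939 0.152     ] [0.59406886 0.19361102 0.152     ]
blue [ 0.58970645 -0.22516622  0.122     ]
green [ 0.57257258 -0.28834489  0.114     ]
yellow [ 0.60464253 -0.06415435  0.128     ]
knob [0.61721284 0.23986197 0.155     ]
```

View pics/t1.png

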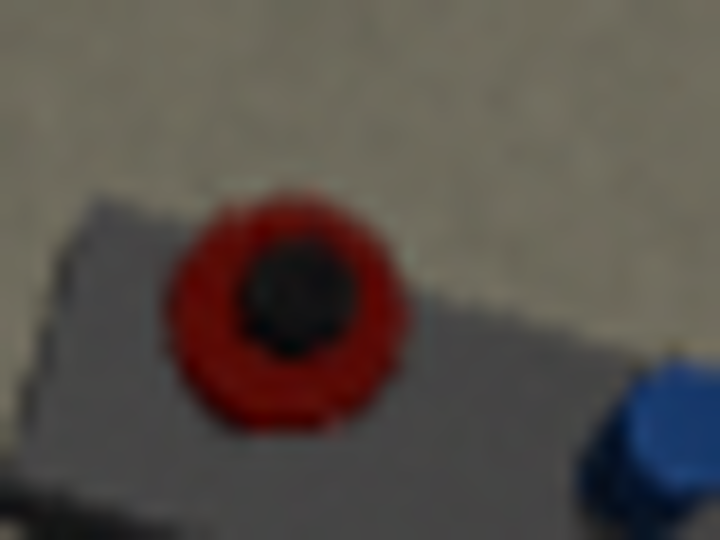

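View pics/s1.png

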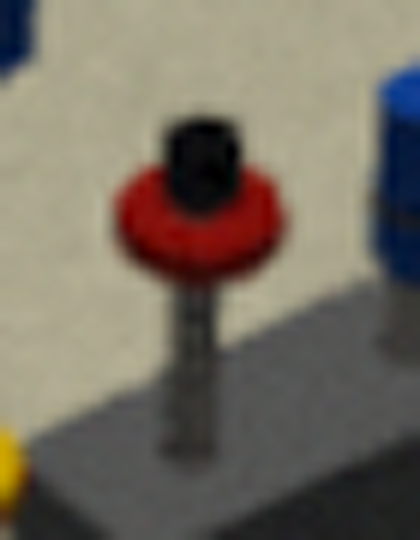

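View pics/t2.png

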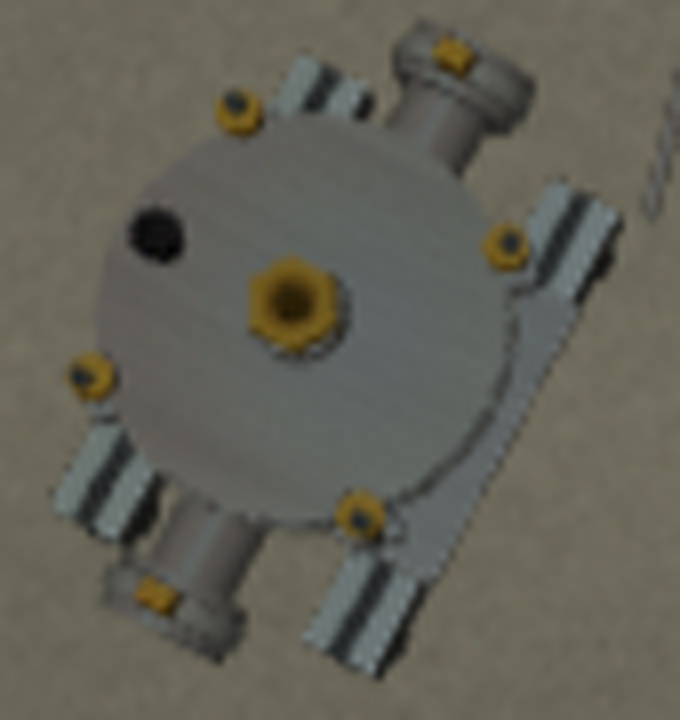

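View pics/s2.png

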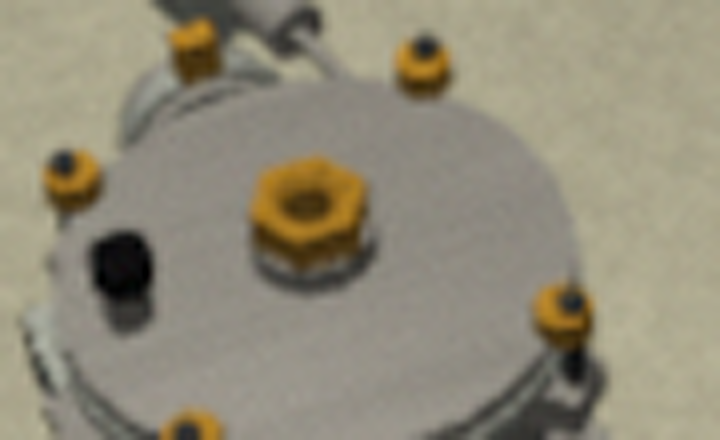

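Request:
arm_command(moves=[-0.0045,-0.018,-0.032,0,0,0,-0.0045,-0.018,-0.032,0,0,0,-0.0045,-0.018,-0.032,0,0,0,-0.0045,-0.018,-0.032,0,0,0,-0.0045,-0.018,-0.032,0,0,0,-0.0045,-0.018,-0.032,0,0,0,-0.0045,-0.018,-0.032,0,0,0,-0.0045,-0.018,-0.032,0,0,0,-0.0045,-0.018,-0.032,0,0,0,-0.0045,-0.018,-0.032,0,0,0,-0.0045,-0.018,-0.032,0,0,0,-0.0045,-0.018,-0.032,0,0,0,-0.0045,-0.018,-0.032,0,0,0,-0.0045,-0.018,-0.032,0,0,0,-0.0045,-0.018,-0.032,0,0,0], jaw=0.55)

```text
time_s: 3.1
ee_pos: [0.5816, -0.1926, 0.2688]
ee_rot: [[0.0, 0.341, -0.94], [-0.0, -0.94, -0.341], [-1.0, 0.0, -0.0]]
wrist_force: [0.6, 0.3, 0.4]
grip_width: 0.552
```

Request:
arm_command(moves=[0,0,0,-7.8,0,0,0,0,0,-7.8,0,0,0,0,0,-7.8,0,0,0,0,0,-7.8,0,0,0,0,0,-7.8,0,0,0,0,0,-7.8,0,0,0,0,0,-7.8,0,0,0,0,0,0,0,0,0,0,0,0,0,0])

```text
time_s: 4.0
ee_pos: [0.5807, -0.1938, 0.2685]
ee_rot: [[0.0, 0.963, -0.27], [0.0, -0.27, -0.963], [-1.0, 0.0, -0.0]]
wrist_force: [0.2, -0.8, -0.2]
grip_width: 0.548
```

```bash
python3 - <<'E'
from h import *
o=r.observe();print(o["time_s"],o["ee_pos"],o["ee_rot"].round(3),o["q"].round(1),o["wrist_force"],o["grip_width"])
p=capture("wrist");save(p,"w1.png");print(proj(p,(.607,-.163,.138)),proj(p,o["ee_pos"]))
T=np.array(p["camera_from_world"]);print(-T[:3,:3].T@T[:3,3])
print(boxes_of(p,"rod"),boxes_of(p,"disc"))
E
```

```text
4.0 [ 0.58071569 -0.19376742  0.26848242] [[ 0.     0.963 -0.27 ]
 [ 0.    -0.27  -0.963]
 [-1.     0.    -0.   ]] [ 32.9  16.6 -22.3  91.5   6.5  73.1  -6.1] [ 0.24875461 -0.82176182 -0.1791307 ] 0.5477206251777396
[288.04054912 158.11480273] [271.24622794 242.99669243]
[ 0.60056639 -0.12234414  0.44252102]
[{'rect': [244.8, 38.3, 281.4, 80.4], 'confidence': 0.96}, {'rect': [273.4, 136.4, 311.0, 173.6], 'confidence': 0.76}] [{'rect': [276.3, 137.7, 307.3, 170.7], 'confidence': 0.81}, {'rect': [245.7, 36.1, 279.9, 80.4], 'confidence': 0.7}, {'rect': [281.3, 236.8, 298.8, 271.8], 'confidence': 0.2}]
```

View pics/w1.png

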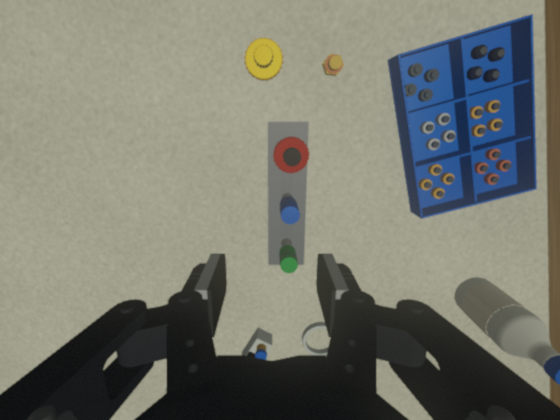

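```bash
python3 - <<'E'
from h import *
p=capture("wrist");save(p,"w2.png",(265,120,320,185),9)
print(onz(p,(292,156.3),.138), K(p))
E
```

```text
[ 0.61128864 -0.16219051  0.138     ] (np.float64(300.340089879074), 271.03066345951095, 210.9666398360646)
```

View pics/w2.png

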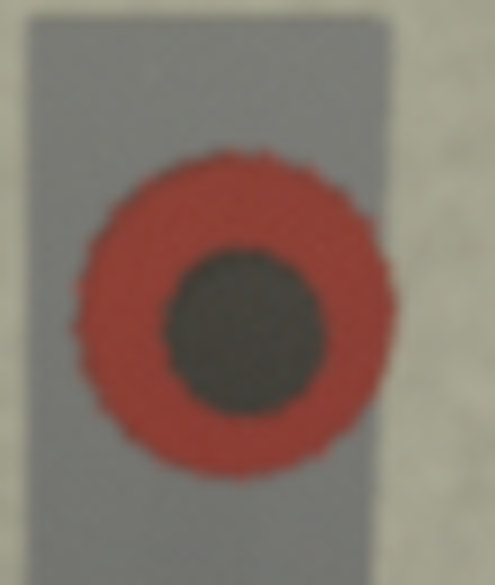

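Request:
arm_command(moves=[0.017,0.0067,-0.013,0,0,0,0.017,0.0067,-0.013,0,0,0,0.017,0.0067,-0.013,0,0,0,0.01,0,0,0,0,0,0,0,0,0,0,0,0,0,0,0,0,0])

```text
time_s: 4.8
ee_pos: [0.6102, -0.1619, 0.2068]
ee_rot: [[-0.001, 0.964, -0.267], [-0.0, -0.267, -0.964], [-1.0, -0.001, 0.001]]
wrist_force: [0.4, 0.4, -0.2]
grip_width: 0.549
```

```bash
python3 - <<'E'
from h import *
o=r.observe();print(o["time_s"],o["ee_pos"],o["grip_width"],o["wrist_force"])
p=capture("wrist");save(p,"w3.png");
for z in (.118,.138): print(proj(p,(.611,-.1622,z)))
print(proj(p,o["ee_pos"]))
save(p,"w4.png",(170,130,370,330),3.9)
E
```

```text
4.8 [ 0.61016011 -0.1618848   0.20678412] 0.5494360887418076 [ 0.36669802  0.37734355 -0.23293562]
[272.2751152  204.52631841]
[272.34327619 210.96528346]
[271.25694807 242.98593762]
```

View pics/w4.png

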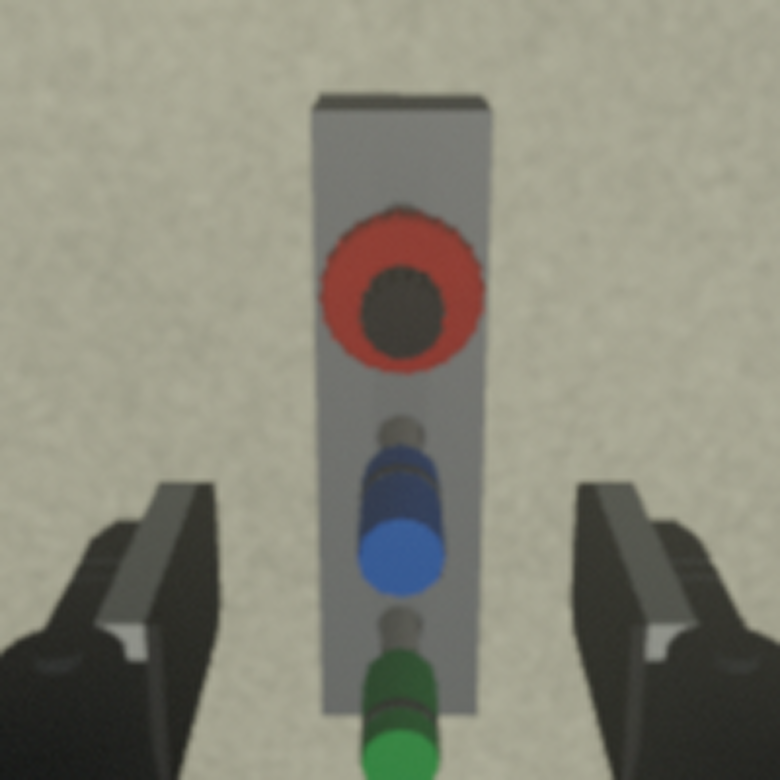

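Request:
arm_command(moves=[0.02,0.0015,0,0,0,0,0.02,0,0,0,0,0,0.015,0,0,0,0,0,0.015,0,0,0,0,0,0.008,0,0,0,0,0,0,0,0,0,0,0,0,0,0,0,0,0])

```text
time_s: 5.55
ee_pos: [0.6124, -0.1618, 0.1299]
ee_rot: [[0.001, 0.964, -0.267], [-0.0, -0.267, -0.964], [-1.0, 0.001, -0.0]]
wrist_force: [1.2, -0.4, 0.2]
grip_width: 0.549
```

```bash
python3 - <<'E'
from h import *
o=r.observe();print(o["time_s"],o["ee_pos"],o["ee_rot"].round(4),o["grip_width"],o["wrist_force"])
p=capture("wrist");save(p,"w5.png",(150,130,400,350),3.1)
p=capture("side");save(p,"s5.png",(270,120,370,220),7)
E
```

```text
5.55 [ 0.61244962 -0.16184521  0.12993749] [[ 8.000e-04  9.638e-01 -2.667e-01]
 [-1.000e-04 -2.667e-01 -9.638e-01]
 [-1.000e+00  8.000e-04 -1.000e-04]] 0.5488724536513396 [ 1.18988938 -0.41201003  0.1900585 ]
```

View pics/w5.png

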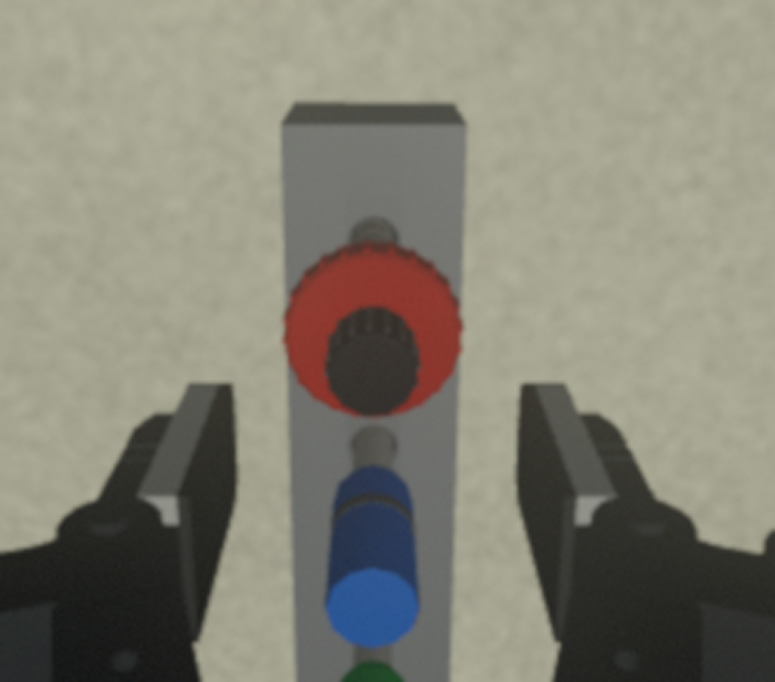

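View pics/s5.png

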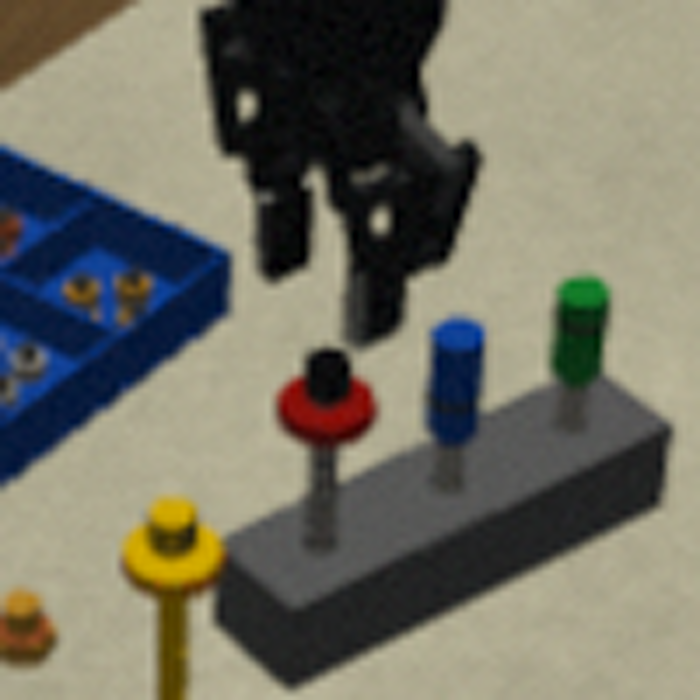

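```bash
python3 - <<'E'
from h import *
o=r.observe();print(o["time_s"],o["ee_pos"])
e=o["ee_pos"];y=o["ee_rot"][:,1]
ps=capture("side");pw=capture("wrist")
def cs(X): return (proj(ps,X)-[270,120])*7
def cw(X): return (proj(pw,X)-[150,130])*3.1
for dz in (0,.008,.013,.02): 
  up=np.array([0,0,dz]);print(dz,[cs(e+s*.0235*y+up).round() for s in(-1,1)],[cw(e+s*.0235*y+up).round() for s in(-1,1)])
for z in (.122,.138):print(cs((.612,-.162,z)).round(),cw((.612,-.162,z)).round())
E
```

```text
5.65 [ 0.61297014 -0.16186417  0.13061171]
0 [array([360., 403.]), array([285., 342.])] [array([260., 350.]), array([492., 350.])]
0.008 [array([361., 386.]), array([286., 325.])] [array([255., 366.]), array([497., 366.])]
0.013 [array([362., 376.]), array([286., 315.])] [array([252., 377.]), array([501., 377.])]
0.02 [array([363., 361.]), array([287., 301.])] [array([247., 394.]), array([506., 393.])]
[324. 390.] [372. 336.]
[325. 357.] [371. 367.]
```

Request:
arm_command(moves=[-0.02,0,0,0,0,0,-0.02,0,0,0,0,0,0,0,0,0,0,0,0,0,0,0,0,0,0,0,0,0,0,0,0,0,0,0,0,0], jaw=0.21)

```text
time_s: 6.35
ee_pos: [0.611, -0.1617, 0.168]
ee_rot: [[-0.002, 0.964, -0.267], [0.001, -0.267, -0.964], [-1.0, -0.002, 0.0]]
wrist_force: [-0.3, -0.1, -0.3]
grip_width: 0.212
```

```bash
python3 - <<'E'
from h import *
o=r.observe();print(o["time_s"],o["ee_pos"],o["grip_width"],o["q"].round(2))
e=o["ee_pos"];y=o["ee_rot"][:,1];z=o["ee_rot"][:,2]
ps=capture("side");pw=capture("wrist")
save(pw,"w6.png",(150,130,400,350),3.1)
save(ps,"s6.png",(270,100,370,200),7)
def cs(X): return (proj(ps,X)-[270,100])*7
def cw(X): return (proj(pw,X)-[150,130])*3.1
for dz in (0,.01,.02,.03): 
  up=np.array([0,0,dz]);print(dz,[[cs(e+s*.009*y+t*.011*z+up).round() for s in(-1,1)] for t in (-1,1)],[[cw(e+s*.009*y+t*.011*z+up).round() for s in(-1,1)] for t in (-1,1)])
E
```

```text
6.35 [ 0.61097737 -0.16168843  0.16803492] 0.2115016181517194 [ 28.85  23.6  -22.5   94.84   9.83  63.66 -11.82]
0 [[array([321., 458.]), array([292., 435.])], [array([367., 437.]), array([338., 414.])]] [[array([330., 299.]), array([421., 299.])], [array([332., 400.]), array([419., 400.])]]
0.01 [[array([322., 436.]), array([293., 413.])], [array([369., 415.]), array([339., 393.])]] [[array([327., 317.]), array([423., 317.])], [array([329., 423.]), array([421., 423.])]]
0.02 [[array([323., 414.]), array([294., 391.])], [array([370., 394.]), array([340., 371.])]] [[array([325., 337.]), array([426., 337.])], [array([327., 448.]), array([424., 448.])]]
0.03 [[array([324., 392.]), array([294., 369.])], [array([371., 372.]), array([341., 349.])]] [[array([321., 360.]), array([429., 360.])], [array([324., 476.]), array([427., 476.])]]
```

View pics/w6.png

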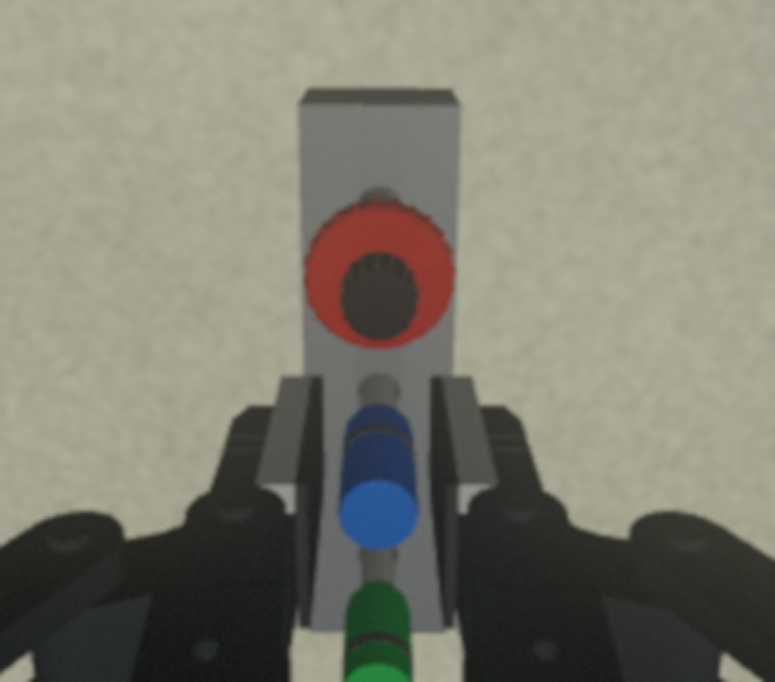

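View pics/s6.png

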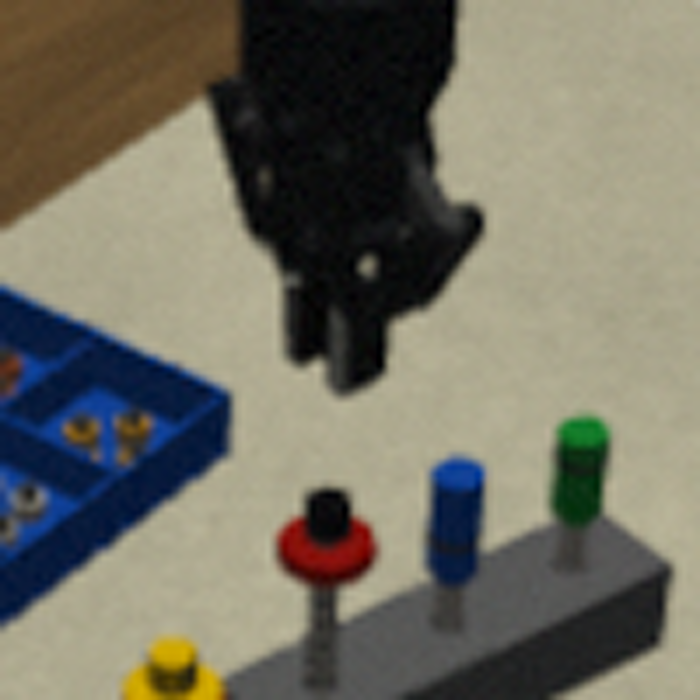

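Request:
arm_command(moves=[0,0,0,0,0,0,0,0,0,0,0,0,0,0,0,0,0,0,0.01,0,0,0,0,0,0.015,0,0,0,0,0,0.013,0,0,0,0,0,0,0,0,0,0,0,0,0,0,0,0,0], jaw=0.55)

```text
time_s: 7.25
ee_pos: [0.6112, -0.1616, 0.1302]
ee_rot: [[-0.002, 0.964, -0.267], [0.001, -0.267, -0.964], [-1.0, -0.002, -0.0]]
wrist_force: [-0.1, 0.1, 0.2]
grip_width: 0.549
```

Request:
arm_command(moves=[0,0,0,0,0,0,0,0,0,0,0,0,0,0,0,0,0,0,0,0,0,0,0,0,0,0,0,0,0,0,0,0,0,0,0,0,0,0,0,0,0,0], jaw=0.12, squeeze=20)

```text
time_s: 7.95
ee_pos: [0.612, -0.1618, 0.1315]
ee_rot: [[0.0, 0.964, -0.267], [-0.0, -0.267, -0.964], [-1.0, 0.0, 0.0]]
wrist_force: [-1.0, -0.3, -0.4]
grip_width: 0.121
```

```bash
python3 - <<'E'
from h import *
o=r.observe();print(o["time_s"],o["ee_pos"],o["grip_width"],o["wrist_force"],o["torque"])
ps=capture("side");pw=capture("wrist")
save(pw,"w7.png",(150,130,400,350),3.1)
save(ps,"s7.png",(270,100,370,200),7)
E
```

```text
7.95 [ 0.61199401 -0.16180151  0.13153862] 0.12073176723937798 [-1.00318917 -0.27547405 -0.35521768] [0.01562603 0.07286472 0.04161538]
```

View pics/w7.png

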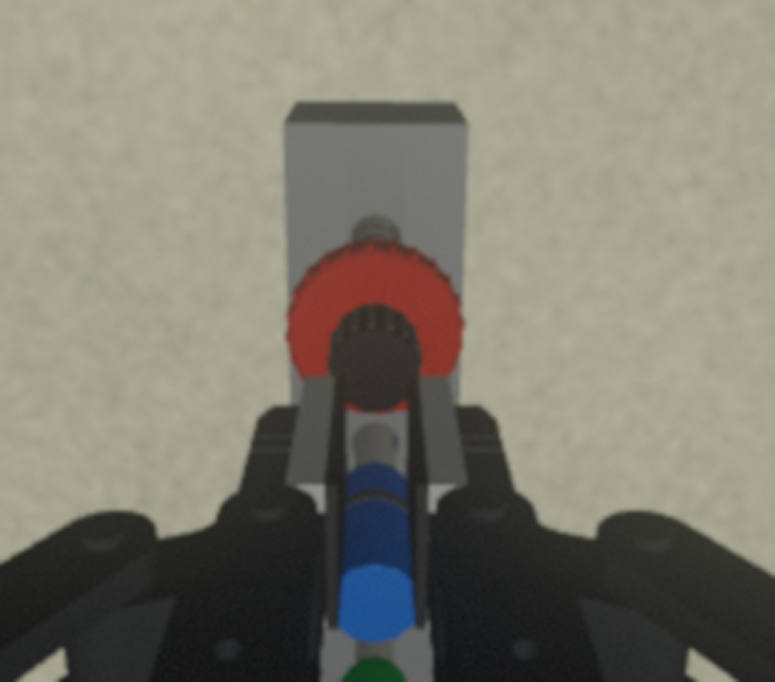

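View pics/s7.png

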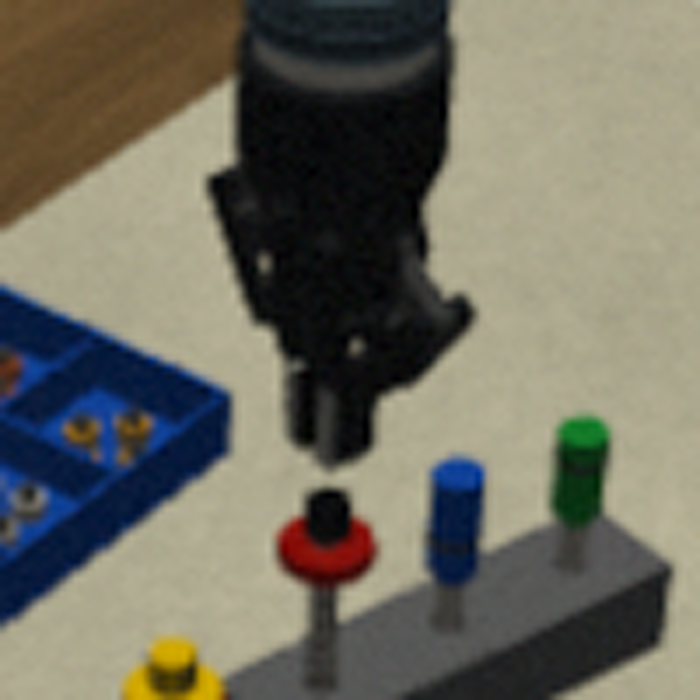

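Request:
arm_command(moves=[0,0,0,0,0,0,0,0,0,0,0,0,0,0,0,0,0,0,0.01,0,0,0,0,0,0.01,0,0,0,0,0,0.01,0,0,0,0,0,0.005,0,0,0,0,0,0,0,0,0,0,0,0,0,0,0,0,0,0,0,0,0,0,0], jaw=0.55)

```text
time_s: 9.05
ee_pos: [0.6125, -0.1618, 0.097]
ee_rot: [[0.001, 0.964, -0.267], [-0.0, -0.267, -0.964], [-1.0, 0.001, -0.0]]
wrist_force: [-0.3, -0.6, -0.0]
grip_width: 0.548
```

```bash
python3 - <<'E'
from h import *
o=r.observe();print(o["time_s"],o["ee_pos"],o["grip_width"],o["wrist_force"],o["torque"])
ps=capture("side");pw=capture("wrist")
for i in range(3): print(r.observe()["ee_pos"]); capture("top")
save(pw,"w8.png",(150,130,400,350),3.1)
save(ps,"s8.png",(270,120,370,220),7)
E
```

```text
9.05 [ 0.61252789 -0.16184904  0.09700656] 0.5484086738995536 [-0.28854047 -0.5708603  -0.0013122 ] [ 0.02832483  0.01291035 -0.02680776]
[ 0.61256775 -0.16186876  0.09714872]
[ 0.61248697 -0.16190896  0.09709874]
[ 0.61237418 -0.16187814  0.09701146]
```

View pics/w8.png

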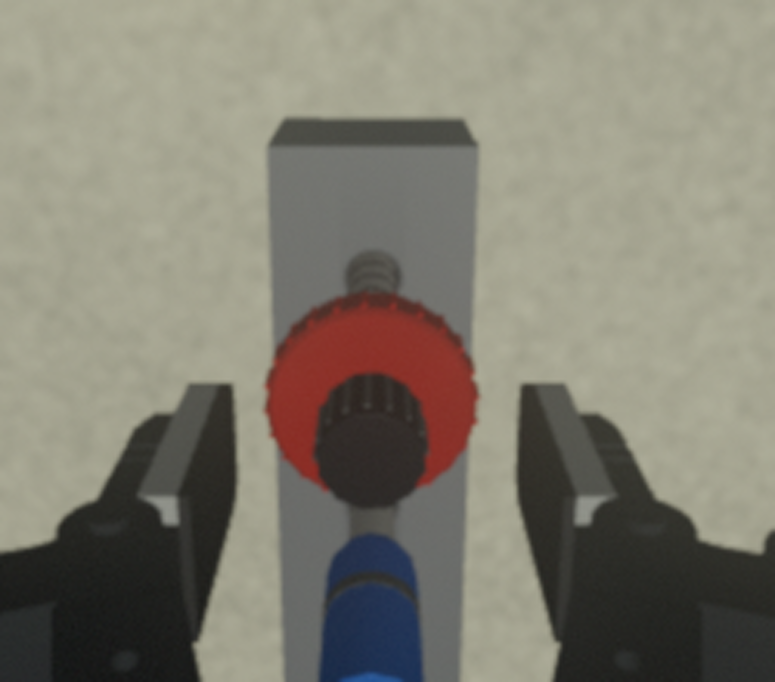

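View pics/s8.png

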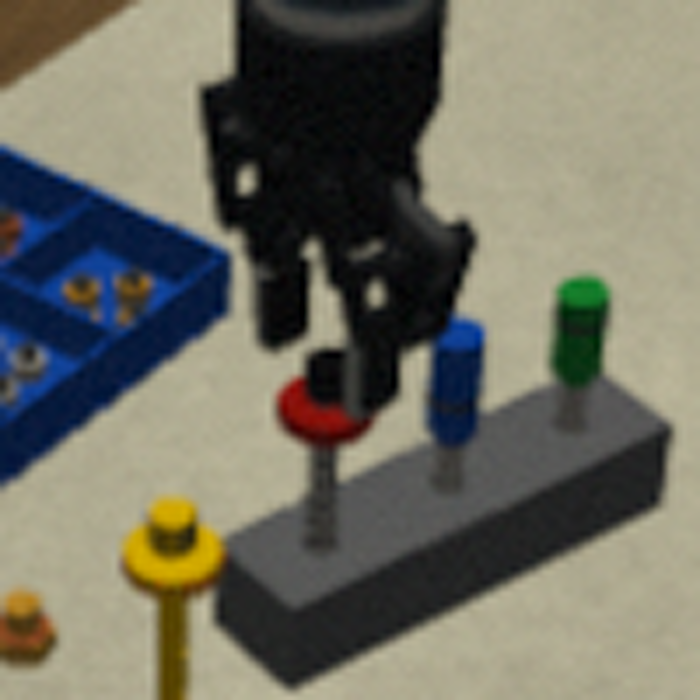

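Request:
arm_command(moves=[0.006,-0.0008,0.002,0,0,0,0,0,0,0,0,0,0,0,0,0,0,0,0,0,0,0,0,0,0,0,0,0,0,0], jaw=0.32)

```text
time_s: 9.8
ee_pos: [0.6108, -0.1635, 0.0906]
ee_rot: [[0.0, 0.964, -0.267], [0.0, -0.267, -0.964], [-1.0, 0.0, -0.0]]
wrist_force: [-0.3, -0.9, -0.4]
grip_width: 0.318
```

```bash
python3 - <<'E'
from h import *
o=r.observe();print(o["time_s"],o["ee_pos"],o["grip_width"],o["wrist_force"],o["torque"])
ps=capture("side");pw=capture("wrist")
save(pw,"w9.png",(150,130,400,350),3.1)
save(ps,"s9.png",(290,150,350,200),12)
E
```

```text
9.8 [ 0.61080535 -0.16345855  0.09055225] 0.3175320962928409 [-0.31901711 -0.87433858 -0.3675154 ] [-0.03857897 -0.0358615  -0.02677991]
```

View pics/w9.png

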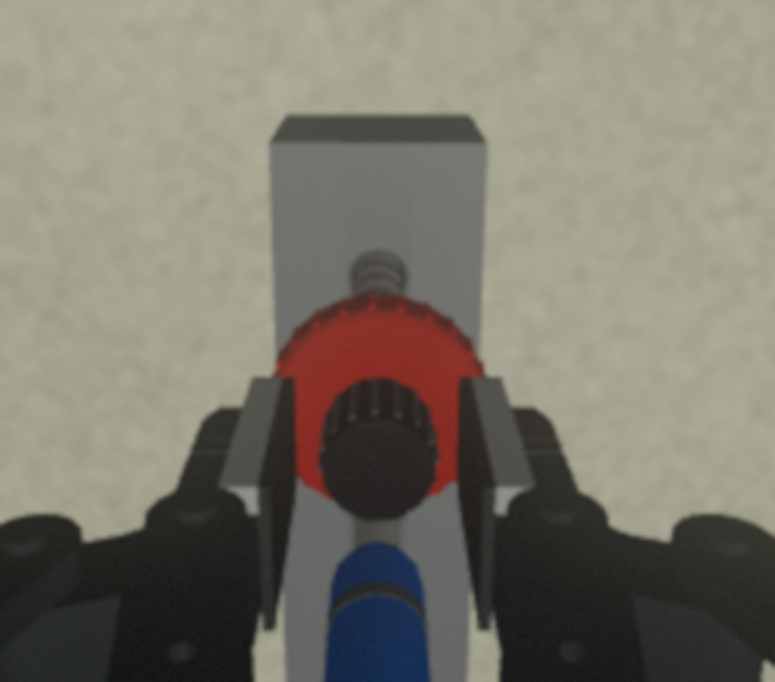

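View pics/s9.png

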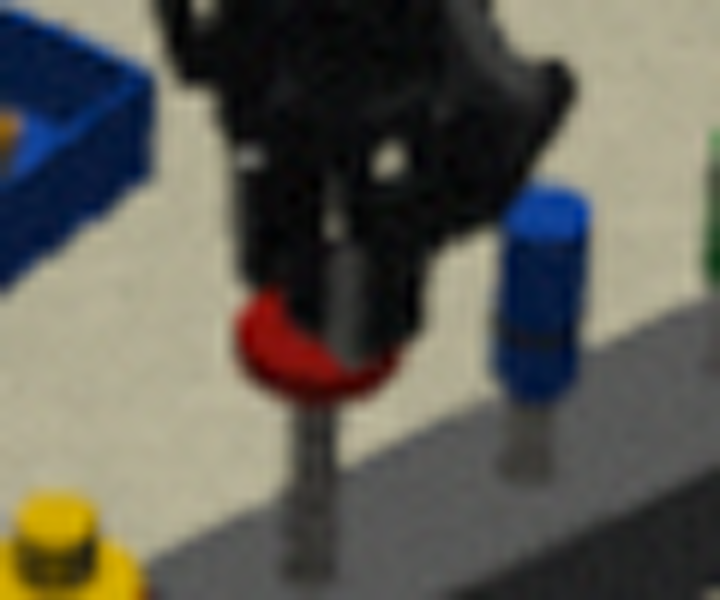

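Request:
arm_command(moves=[0,0,0,0,0,0,0,0,0,0,0,0,0,0,0,0,0,0,0,0,0,0,0,0,0,0,0,0,0,0], jaw=0.1, squeeze=40)

```text
time_s: 10.4
ee_pos: [0.6109, -0.1635, 0.0907]
ee_rot: [[0.0, 0.964, -0.267], [-0.0, -0.267, -0.964], [-1.0, 0.0, -0.0]]
wrist_force: [-0.7, -0.2, 1.5]
grip_width: 0.18
```

```bash
python3 - <<'E'
from h import *
o=r.observe();print(o["time_s"],o["ee_pos"],o["grip_width"],o["wrist_force"],o["torque"])
ps=capture("side");pw=capture("wrist")
save(pw,"w10.png",(150,130,400,350),3.1)
save(ps,"s10.png",(290,150,350,200),12)
E
```

```text
10.4 [ 0.61086946 -0.16350885  0.09067159] 0.17999000405734847 [-0.72847833 -0.15363328  1.510808  ] [-0.00719364  0.0137512   0.00550948]
```

View pics/w10.png

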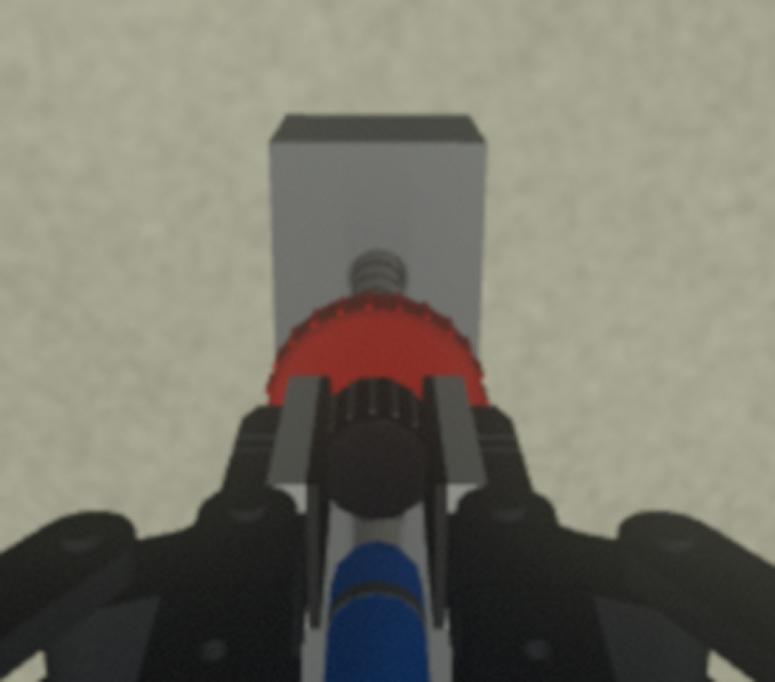

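View pics/s10.png

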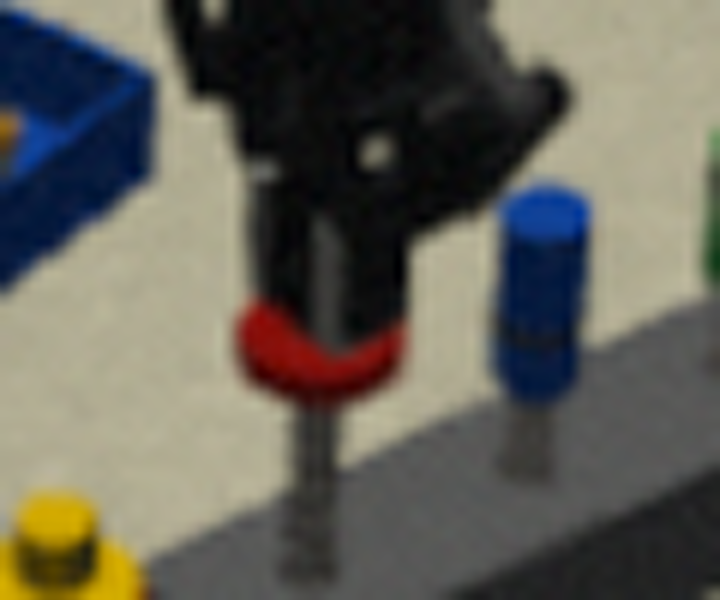

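Request:
arm_command(moves=[-0.003,0,0,0,0,0,-0.006,0,0,0,0,0,-0.01,0,0,0,0,0,-0.015,0,0,0,0,0,-0.02,0,0,0,0,0,-0.025,0,0,0,0,0,-0.03,0,0,0,0,0,-0.03,0,0,0,0,0,-0.025,0,0,0,0,0,-0.015,0,0,0,0,0,0,0,0,0,0,0,0,0,0,0,0,0,0,0,0,0,0,0])

```text
time_s: 11.8
ee_pos: [0.6093, -0.1633, 0.2673]
ee_rot: [[-0.004, 0.964, -0.267], [0.001, -0.267, -0.964], [-1.0, -0.004, 0.0]]
wrist_force: [-1.0, 0.4, -1.5]
grip_width: 0.176
```

```bash
python3 - <<'E'
from h import *
o=r.observe();print(o["time_s"],o["ee_pos"],o["grip_width"],o["wrist_force"],o["torque"],o["q"].round(1))
ps=capture("side");pw=capture("wrist");pt=capture("top")
save(pw,"w11.png",(150,130,400,350),3.1)
save(ps,"s11.png",(270,70,370,170),7)
print(proj(ps,(.611,-.1635,.17)),proj(ps,(.611,-.1635,.298)))
E
```

```text
11.8 [ 0.60925858 -0.16332569  0.26728535] 0.17627827097414323 [-0.95654601  0.37549151 -1.47308072] [-0.07154601  0.00454544 -0.04465476] [ 29.6  19.1 -23.1  88.7   7.6  74.  -10. ]
[317.53181989 161.32344914] [319.40520866 119.3648894 ]
```

View pics/w11.png

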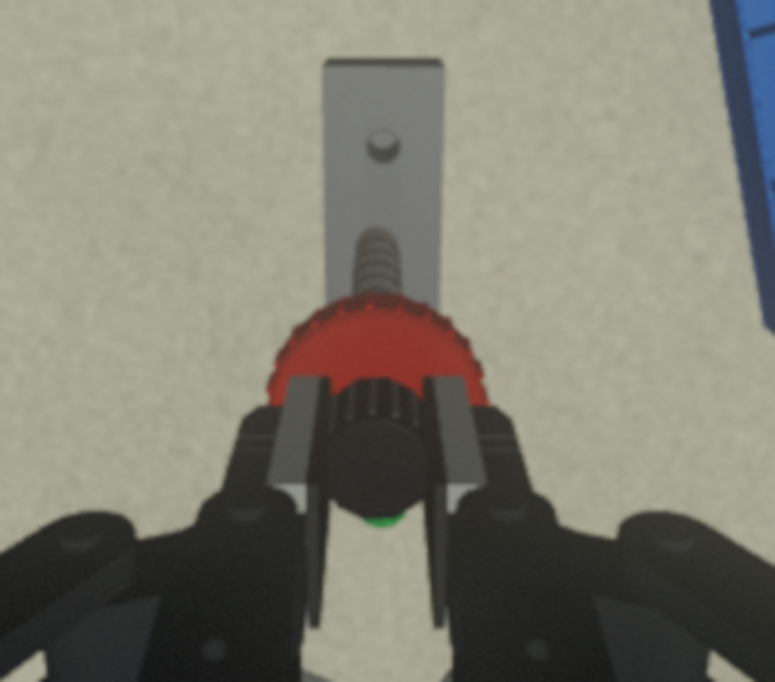

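View pics/s11.png

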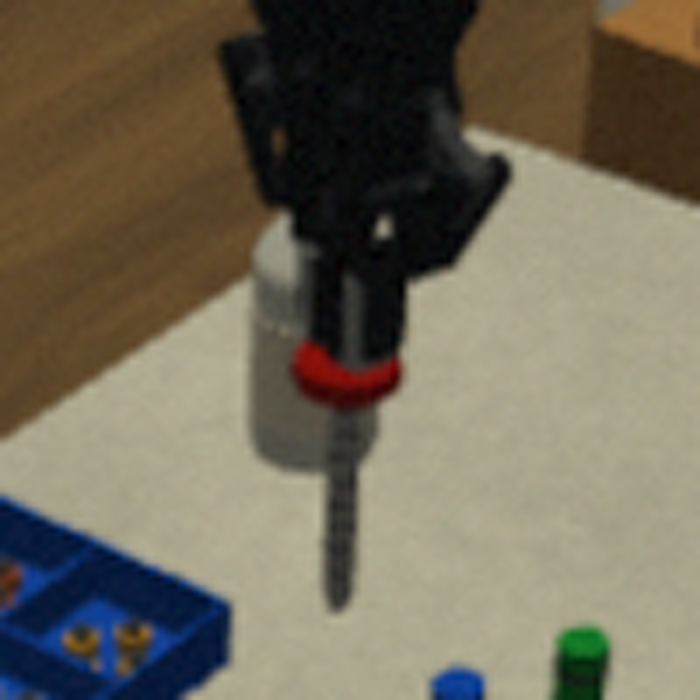

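Request:
arm_command(moves=[-0.001,-0.003,-0.009,0,0,0,-0.001,-0.006,-0.018,0,0,0,-0.001,-0.009,-0.027,0,0,0,-0.001,-0.009,-0.027,0,0,0,-0.001,-0.009,-0.027,0,0,0,-0.001,-0.009,-0.027,0,0,0,-0.001,-0.009,-0.027,0,0,0,-0.001,-0.009,-0.027,0,0,0,-0.001,-0.008,-0.024,0,0,0,-0.001,-0.007,-0.02,0,0,0,0,-0.004,-0.013,0,0,0,0,0,0,0,0,0,0,0,0,0,0,0,0,0,0,0,0,0])

```text
time_s: 13.35
ee_pos: [0.5975, 0.0932, 0.2793]
ee_rot: [[-0.0, 0.963, -0.269], [-0.001, -0.269, -0.963], [-1.0, 0.0, 0.001]]
wrist_force: [-0.1, -0.7, -1.6]
grip_width: 0.177
```

```bash
python3 - <<'E'
from h import *
o=r.observe();print(o["time_s"],o["ee_pos"],o["ee_rot"].round(4),o["grip_width"],o["wrist_force"],o["torque"],o["q"].round(1))
pw=capture("wrist");pt=capture("top");ps=capture("side")
save(pw,"w12.png");save(pw,"w12c.png",(200,60,360,220),4.8)
print(proj(pw,(.5955,.1895,.152)), onz(pt,(201.5,212.9),.152),onz(ps,(228.75,245.6),.152))
E
```

```text
13.35 [0.59754429 0.09323    0.27926134] [[-2.000e-04  9.630e-01 -2.694e-01]
 [-1.400e-03 -2.694e-01 -9.630e-01]
 [-1.000e+00  2.000e-04  1.400e-03]] 0.17748211798309282 [-0.05371639 -0.65670837 -1.55802121] [-0.00075944 -0.0549188  -0.04231911] [ 12.4  16.5 -30.6  91.4   8.7  74.5 -35.2]
[241.4692814   99.03235534] [0.59331755 0.19029376 0.152     ] [0.59226347 0.19453786 0.152     ]
```

View pics/w12.png

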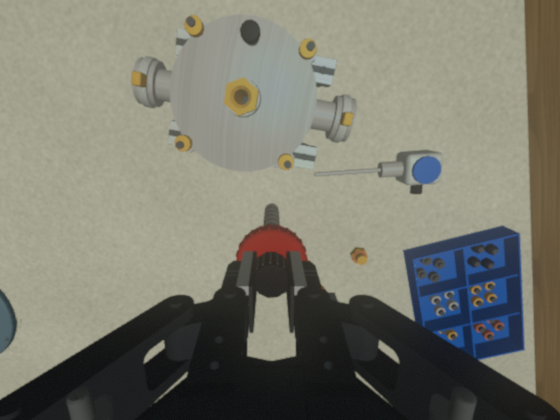

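View pics/w12c.png

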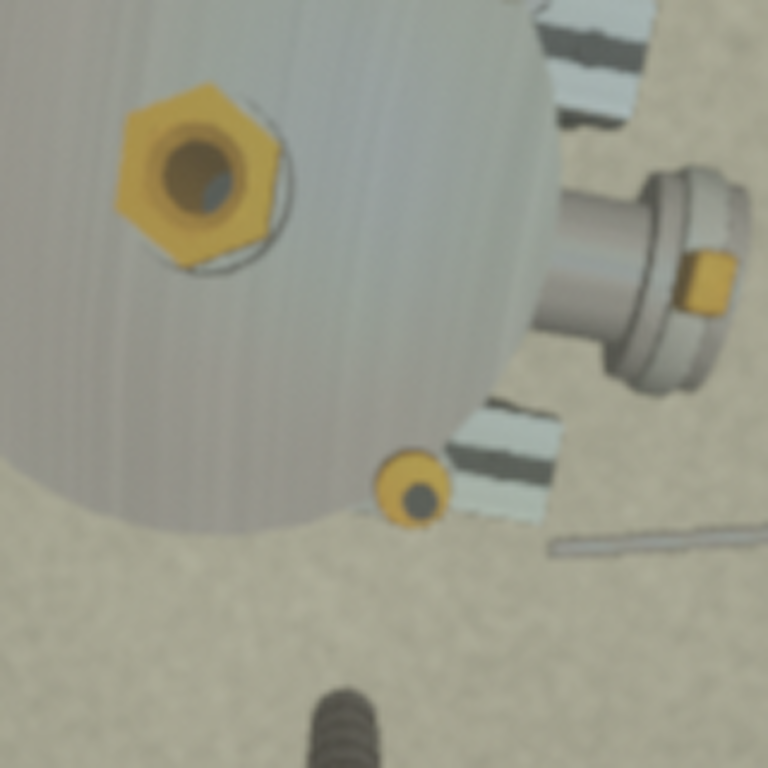

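```bash
python3 - <<'E'
from h import *
o=r.observe();e=o["ee_pos"];R=o["ee_rot"]
pw=capture("wrist")
m=onz(pw,(240.8,96.5),.152);print("mouth",m)
for d in (.0807,.0707):print(proj(pw,e+d*R[:,0]),((proj(pw,e+d*R[:,0])-[200,60])*4.8).round())
print("nose px on plane",onz(pw,(271.7,206.2),e[2]-.0767))
dw=m-e;print(dw,R.T@np.array([dw[0],dw[1],0]))
E
```

```text
mouth [0.59557281 0.19224131 0.152     ]
[271.14177604 206.9935903 ] [341. 706.]
[271.14853148 210.27592198] [342. 721.]
nose px on plane [0.59848266 0.09521473 0.20260096]
[-0.00195876  0.09866189 -0.12730096] [-6.01366368e-05 -2.84751792e-02 -9.44836815e-02]
```

Request:
arm_command(moves=[0,-0.004,-0.0125,0,0,0,0,-0.006,-0.02,0,0,0,0,-0.006,-0.02,0,0,0,0,-0.006,-0.02,0,0,0,0,-0.004,-0.014,0,0,0,0.01,-0.003,-0.008,0,0,0,0.01,0,0,0,0,0,0.01,0,0,0,0,0,0,0,0,0,0,0,0,0,0,0,0,0,0,0,0,0,0,0])

```text
time_s: 14.65
ee_pos: [0.5951, 0.1934, 0.2498]
ee_rot: [[0.001, 0.963, -0.268], [-0.0, -0.268, -0.963], [-1.0, 0.001, -0.0]]
wrist_force: [0.4, -0.2, -1.7]
grip_width: 0.178
```

```bash
python3 - <<'E'
from h import *
o=r.observe();e=o["ee_pos"];R=o["ee_rot"];print(o["time_s"],e,R.round(4),o["wrist_force"],o["grip_width"])
pw=capture("wrist");pt=capture("top");ps=capture("side")
save(pw,"w13.png",(200,130,340,270),5.5)
save(ps,"s13.png",(190,190,270,260),9)
save(pt,"t13.png",(160,170,250,250),8)
tip=e+.0807*R[:,0]
for nm,p,o0,s in(("w",pw,(200,130),5.5),("s",ps,(190,190),9)):
  print(nm,[((proj(p,X)-o0)*s).round() for X in (tip,(.5955,.192,.152))])
E
```

```text
14.65 [0.59509163 0.19337328 0.24982213] [[ 7.000e-04  9.633e-01 -2.683e-01]
 [-0.000e+00 -2.683e-01 -9.633e-01]
 [-1.000e+00  7.000e-04 -1.000e-04]] [ 0.35618242 -0.20844401 -1.72504211] 0.1784206305562656
w [array([391., 423.]), array([395., 402.])]
s [array([338., 444.]), array([347., 489.])]
```

View pics/w13.png

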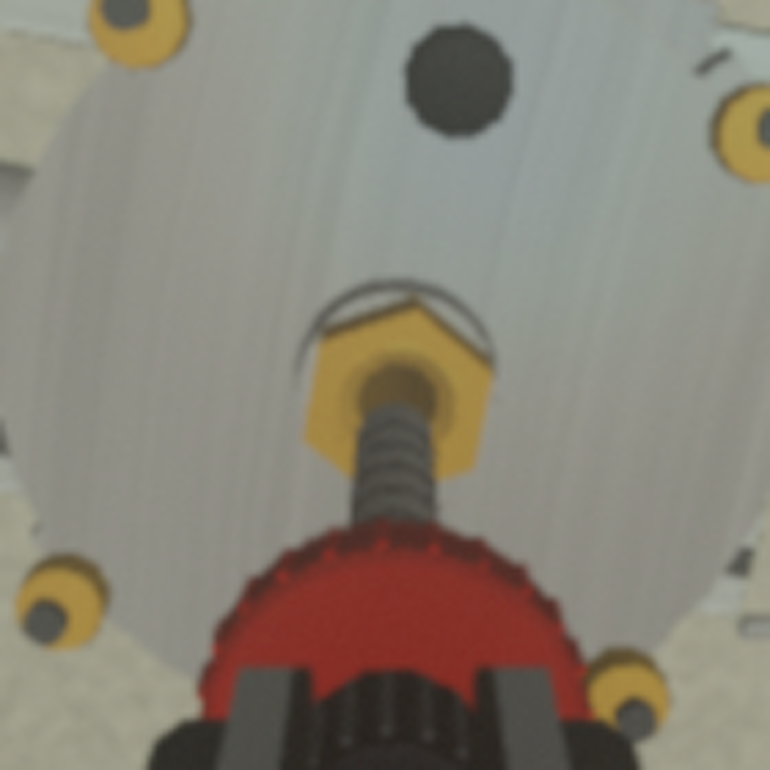

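View pics/s13.png

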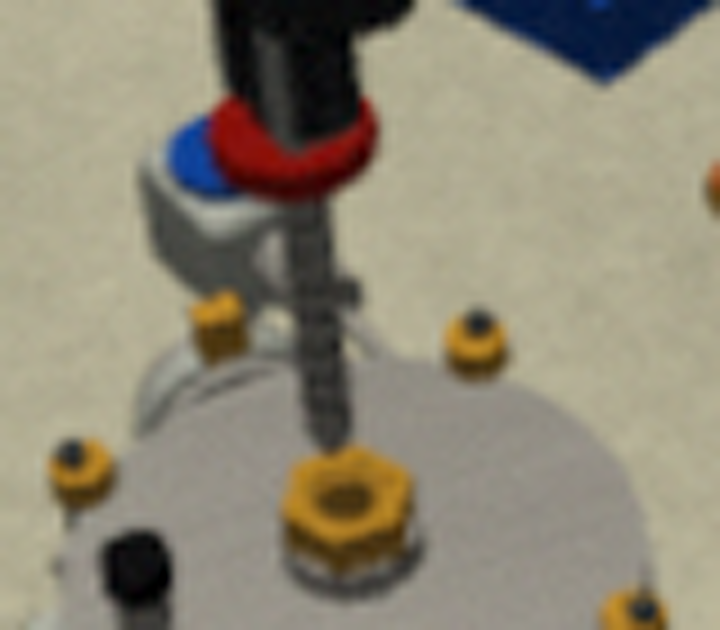

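Request:
arm_command(moves=[0.007,0.0004,0.001,0,0,0,0.007,0,0.0005,0,0,0,0,0,0,0,0,0,0,0,0,0,0,0,0,0,0,0,0,0])

```text
time_s: 15.3
ee_pos: [0.5946, 0.1928, 0.2355]
ee_rot: [[0.0, 0.964, -0.267], [0.0, -0.267, -0.964], [-1.0, 0.0, -0.0]]
wrist_force: [0.2, 0.5, -2.1]
grip_width: 0.179
```

```bash
python3 - <<'E'
from h import *
o=r.observe();e=o["ee_pos"];R=o["ee_rot"];print(o["time_s"],e,R.round(4),o["wrist_force"],o["grip_width"])
pw=capture("wrist");pt=capture("top");ps=capture("side")
save(pw,"w14.png",(240,170,310,230),11)
save(ps,"s14.png",(200,210,260,260),13)
tip=e+.0807*R[:,0]
for nm,p,o0,s in(("w",pw,(240,170),11),("s",ps,(200,210),13)):
  print(nm,[((proj(p,X)-o0)*s).round() for X in (tip,(.5958,.1912,.152))])
E
```

```text
15.3 [0.59456387 0.19282064 0.23552407] [[ 1.000e-04  9.638e-01 -2.667e-01]
 [ 2.000e-04 -2.667e-01 -9.638e-01]
 [-1.000e+00  0.000e+00 -2.000e-04]] [ 0.21975196  0.48167116 -2.12498027] 0.17866859690658463
w [array([343., 407.]), array([363., 412.])]
s [array([370., 440.]), array([373., 443.])]
```

View pics/w14.png

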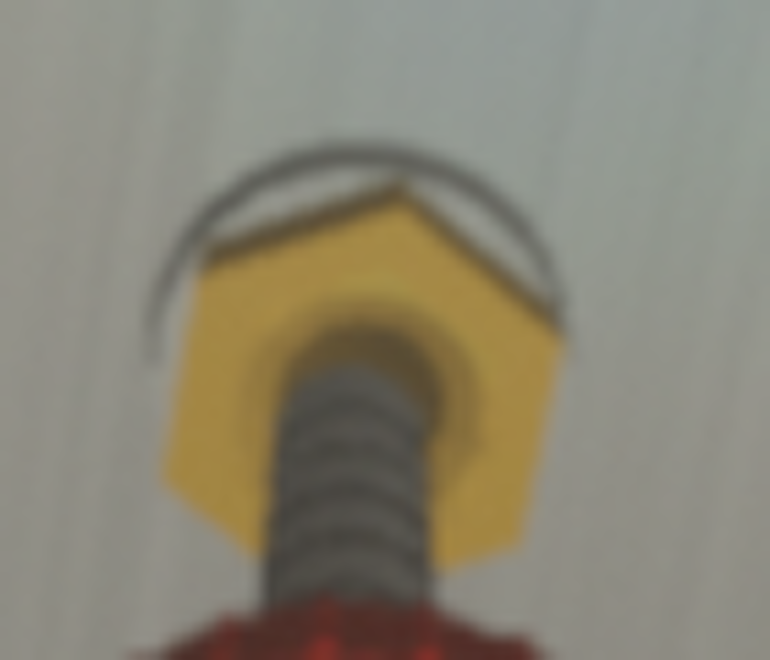

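View pics/s14.png

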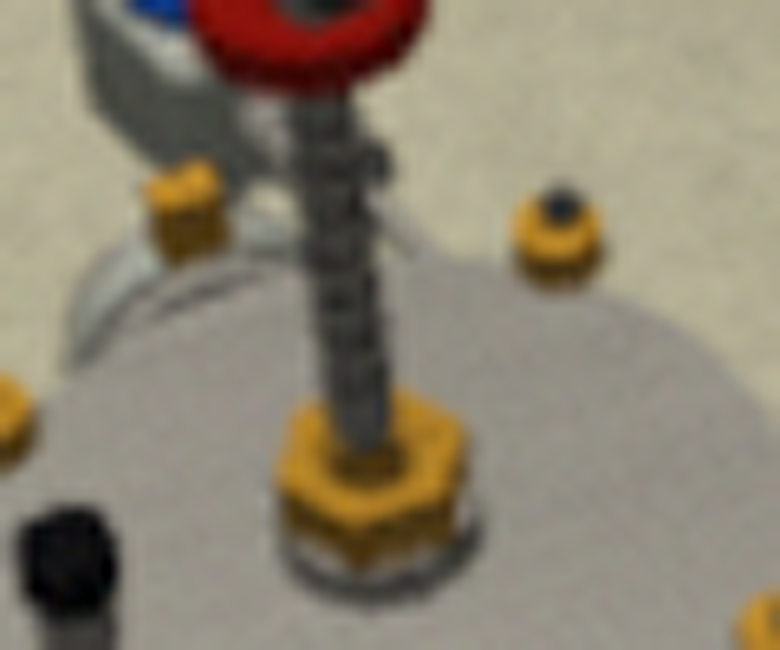

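Request:
arm_command(moves=[0,0.001,0.0014,0,0,0,0.003,0,0,0,0,0,0.003,0,0,0,0,0,0.003,0,0,0,0,0,0.003,0,0,0,0,0,0.003,0,0,0,0,0,0,0,0,0,0,0,0,0,0,0,0,0])

```text
time_s: 16.25
ee_pos: [0.5951, 0.1911, 0.2204]
ee_rot: [[-0.0, 0.964, -0.267], [0.0, -0.267, -0.964], [-1.0, -0.0, 0.0]]
wrist_force: [0.7, -0.3, -2.5]
grip_width: 0.179
```

```bash
python3 - <<'E'
from h import *
o=r.observe();e=o["ee_pos"];R=o["ee_rot"];print(o["time_s"],e,R.round(4),o["wrist_force"],R.T@o["wrist_force"],R.T@o["torque"],o["grip_width"])
pw=capture("wrist");save(pw,"w15.png",(240,170,310,230),11)
E
```

```text
16.25 [0.5950793  0.19106227 0.22035811] [[-2.000e-04  9.638e-01 -2.668e-01]
 [ 0.000e+00 -2.668e-01 -9.638e-01]
 [-1.000e+00 -2.000e-04  0.000e+00]] [ 0.67849811 -0.28011213 -2.50850116] [2.50838737 0.72903946 0.08885281] [ 0.0547607  -0.05237583 -0.0478087 ] 0.17929554034061326
```

View pics/w15.png

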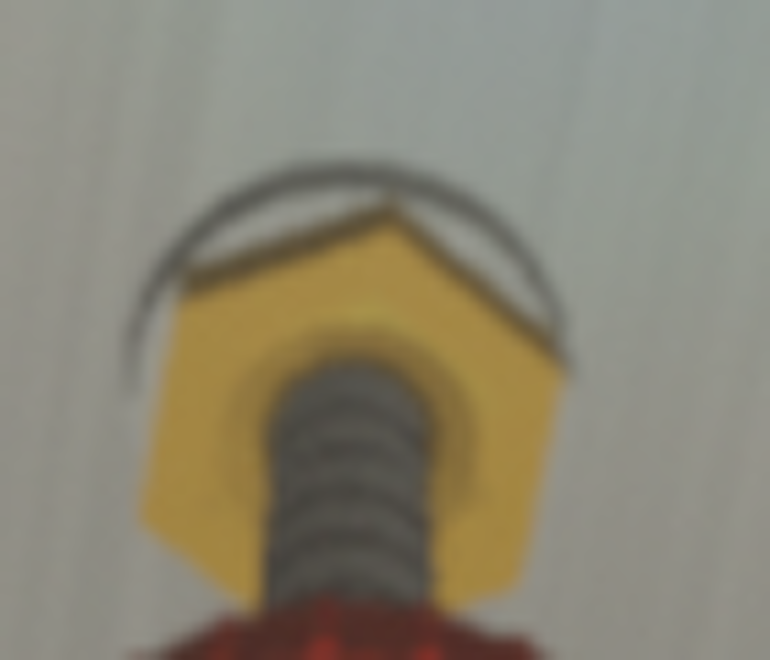

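Request:
arm_command(moves=[0.003,0,0.0005,0,0,0,0.005,0,0,0,0,0,0.005,0,0,0,0,0,0.005,0,0,0,0,0,0.005,0,0,0,0,0,0,0,0,0,0,0,0,0,0,0,0,0])

```text
time_s: 17.0
ee_pos: [0.5948, 0.1906, 0.1972]
ee_rot: [[-0.0, 0.964, -0.267], [-0.0, -0.267, -0.964], [-1.0, -0.0, 0.0]]
wrist_force: [0.1, 0.5, -1.5]
grip_width: 0.179
```

```bash
cat > st.py <<'E'
from h import *
F=[];T=[]
o=r.observe();e=o["ee_pos"];R=o["ee_rot"]
print(o["time_s"],e,"depth",.152-(e[2]-.0807),"Ftool",(R.T@o["wrist_force"]).round(2),(R.T@o["torque"]).round(3),round(o["grip_width"],4),"tilt",R[:2,0].round(4))
E
python3 st.py
```

```text
17.0 [0.59483817 0.19058368 0.19723671] depth 0.03546329162193437 Ftool [ 1.5  -0.06 -0.48] [-0.039  0.029  0.   ] 0.1791 tilt [-0.0005 -0.0001]
```

Request:
arm_command(moves=[0.005,0,0,0,0,0,0.005,0,0,0,0,0,0.005,0,0,0,0,0,0.005,0,0,0,0,0,0,0,0,0,0,0,0,0,0,0,0,0])

```text
time_s: 17.6
ee_pos: [0.5948, 0.1906, 0.1772]
ee_rot: [[-0.001, 0.964, -0.267], [-0.0, -0.267, -0.964], [-1.0, -0.001, 0.0]]
wrist_force: [1.0, -0.2, -2.0]
grip_width: 0.179
```

Request:
arm_command(moves=[0.0015,0,0,0,0,0,0.0015,0,0,0,0,0,0.001,0,0,0,0,0,0,0,0,0,0,0])

```text
time_s: 18.0
ee_pos: [0.5949, 0.1905, 0.1733]
ee_rot: [[-0.0, 0.964, -0.267], [-0.0, -0.267, -0.964], [-1.0, -0.0, 0.0]]
wrist_force: [-0.4, -0.1, -2.1]
grip_width: 0.174
```

```bash
python3 st.py; python3 - <<'E'
from h import *
p=capture("side");save(p,"s16.png",(190,180,270,260),9)
E
```

```text
18.0 [0.5948797  0.19051067 0.17330899] depth 0.05939100899662428 Ftool [ 2.14 -0.36  0.23] [0.053 0.051 0.012] 0.1744 tilt [-0.0003 -0.0001]
```

View pics/s16.png

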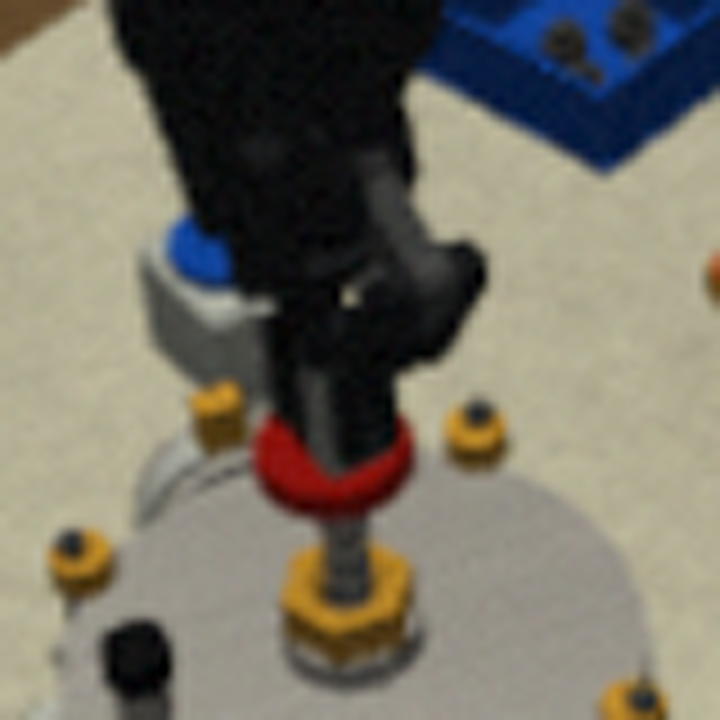

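Request:
arm_command(moves=[0.0007,0,0,0,0,0,0.0007,0,0,0,0,0,0.0007,0,0,0,0,0,0.0007,0,0,0,0,0,0,0,0,0,0,0])

```text
time_s: 18.55
ee_pos: [0.5949, 0.1906, 0.1705]
ee_rot: [[-0.0, 0.964, -0.267], [-0.0, -0.267, -0.964], [-1.0, -0.0, 0.0]]
wrist_force: [0.3, -1.2, -2.2]
grip_width: 0.174
```

Request:
arm_command(moves=[0.0007,0,0,0,0,0,0.0007,0,0,0,0,0,0.0007,0,0,0,0,0,0,0,0,0,0,0])

```text
time_s: 18.95
ee_pos: [0.5949, 0.1906, 0.1684]
ee_rot: [[-0.0, 0.964, -0.267], [-0.0, -0.267, -0.964], [-1.0, -0.0, 0.0]]
wrist_force: [0.2, -0.3, -3.1]
grip_width: 0.178
```

Request:
arm_command(moves=[0.0007,0,0,0,0,0,0.0007,0,0,0,0,0,0.0007,0,0,0,0,0,0,0,0,0,0,0])

```text
time_s: 19.35
ee_pos: [0.5949, 0.1905, 0.1663]
ee_rot: [[-0.0, 0.964, -0.267], [-0.0, -0.267, -0.964], [-1.0, -0.0, 0.0]]
wrist_force: [-0.6, 0.2, -2.5]
grip_width: 0.178
```

Request:
arm_command(moves=[0.0007,0,0,0,0,0,0.0007,0,0,0,0,0,0.0007,0,0,0,0,0,0,0,0,0,0,0])

```text
time_s: 19.75
ee_pos: [0.5949, 0.1906, 0.1642]
ee_rot: [[-0.0, 0.964, -0.267], [-0.0, -0.267, -0.964], [-1.0, -0.0, 0.0]]
wrist_force: [0.5, 0.6, -2.4]
grip_width: 0.177
```

Request:
arm_command(moves=[0.0007,0,0,0,0,0,0.0007,0,0,0,0,0,0.0007,0,0,0,0,0,0,0,0,0,0,0])

```text
time_s: 20.15
ee_pos: [0.5949, 0.1906, 0.1621]
ee_rot: [[-0.0, 0.964, -0.267], [-0.0, -0.267, -0.964], [-1.0, -0.0, 0.0]]
wrist_force: [0.6, 0.5, -1.2]
grip_width: 0.175
```

Request:
arm_command(moves=[0.0007,0,0,0,0,0,0.0007,0,0,0,0,0,0.0007,0,0,0,0,0,0,0,0,0,0,0])

```text
time_s: 20.55
ee_pos: [0.5949, 0.1906, 0.16]
ee_rot: [[-0.0, 0.964, -0.267], [-0.0, -0.267, -0.964], [-1.0, -0.0, 0.0]]
wrist_force: [-0.4, -0.8, -2.0]
grip_width: 0.179
```

Request:
arm_command(moves=[0.0007,0,0,0,0,0,0.0007,0,0,0,0,0,0.0007,0,0,0,0,0,0,0,0,0,0,0])

```text
time_s: 20.95
ee_pos: [0.5949, 0.1906, 0.1579]
ee_rot: [[-0.0, 0.964, -0.267], [-0.0, -0.267, -0.964], [-1.0, -0.0, 0.0]]
wrist_force: [0.1, 1.2, -2.3]
grip_width: 0.178
```

Request:
arm_command(moves=[0.0007,0,0,0,0,0,0.0007,0,0,0,0,0,0.0007,0,0,0,0,0,0,0,0,0,0,0])

```text
time_s: 21.35
ee_pos: [0.5949, 0.1906, 0.1558]
ee_rot: [[-0.0, 0.964, -0.267], [0.0, -0.267, -0.964], [-1.0, -0.0, 0.0]]
wrist_force: [-0.0, 0.1, -1.8]
grip_width: 0.176
```

Request:
arm_command(moves=[0.0007,0,0,0,0,0,0.0007,0,0,0,0,0,0.0007,0,0,0,0,0,0,0,0,0,0,0])

```text
time_s: 21.75
ee_pos: [0.5949, 0.1906, 0.1537]
ee_rot: [[-0.0, 0.964, -0.267], [0.0, -0.267, -0.964], [-1.0, -0.0, 0.0]]
wrist_force: [0.0, 0.7, -2.3]
grip_width: 0.178
```

Request:
arm_command(moves=[0.0007,0,0,0,0,0,0.0007,0,0,0,0,0,0.0007,0,0,0,0,0,0,0,0,0,0,0])

```text
time_s: 22.15
ee_pos: [0.5949, 0.1906, 0.1516]
ee_rot: [[-0.0, 0.964, -0.267], [-0.0, -0.267, -0.964], [-1.0, -0.0, 0.0]]
wrist_force: [0.2, -0.2, -1.3]
grip_width: 0.178
```

Request:
arm_command(moves=[0.0007,0,0,0,0,0,0.0007,0,0,0,0,0,0.0007,0,0,0,0,0,0,0,0,0,0,0])

```text
time_s: 22.55
ee_pos: [0.5949, 0.1906, 0.1495]
ee_rot: [[-0.0, 0.964, -0.267], [-0.0, -0.267, -0.964], [-1.0, -0.0, 0.0]]
wrist_force: [-0.1, -0.7, -1.9]
grip_width: 0.173
```

Request:
arm_command(moves=[0.0007,0,0,0,0,0,0.0007,0,0,0,0,0,0.0007,0,0,0,0,0,0,0,0,0,0,0])

```text
time_s: 22.95
ee_pos: [0.5949, 0.1906, 0.1474]
ee_rot: [[-0.0, 0.964, -0.267], [0.0, -0.267, -0.964], [-1.0, -0.0, 0.0]]
wrist_force: [-0.1, 0.3, -2.2]
grip_width: 0.179
```

Request:
arm_command(moves=[0.0007,0,0,0,0,0,0.0007,0,0,0,0,0,0,0,0,0,0,0])

```text
time_s: 23.25
ee_pos: [0.5949, 0.1906, 0.1461]
ee_rot: [[-0.0, 0.964, -0.267], [-0.0, -0.267, -0.964], [-1.0, -0.0, 0.0]]
wrist_force: [0.1, 0.3, -1.6]
grip_width: 0.174
```

```bash
python3 st.py; python3 - <<'E'
from h import *
p=capture("side");save(p,"s17.png",(190,180,270,260),9)
p=capture("wrist");save(p,"w17.png",(200,150,340,290),5.5)
E
```

```text
23.25 [0.594928   0.1905507  0.14606371] depth 0.08663628843341728 Ftool [ 1.6   0.02 -0.37] [0.009 0.075 0.047] 0.1739 tilt [-0.0001 -0.    ]
```

View pics/s17.png

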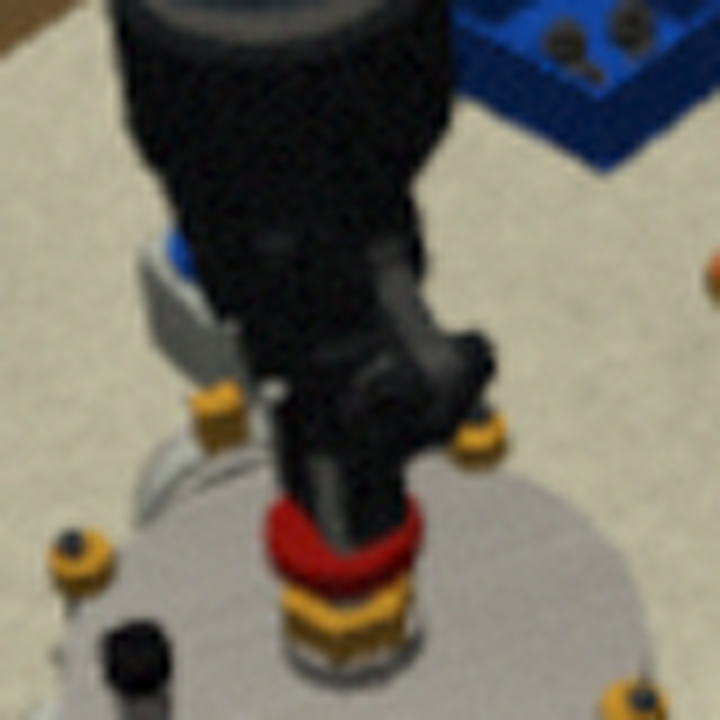

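View pics/w17.png

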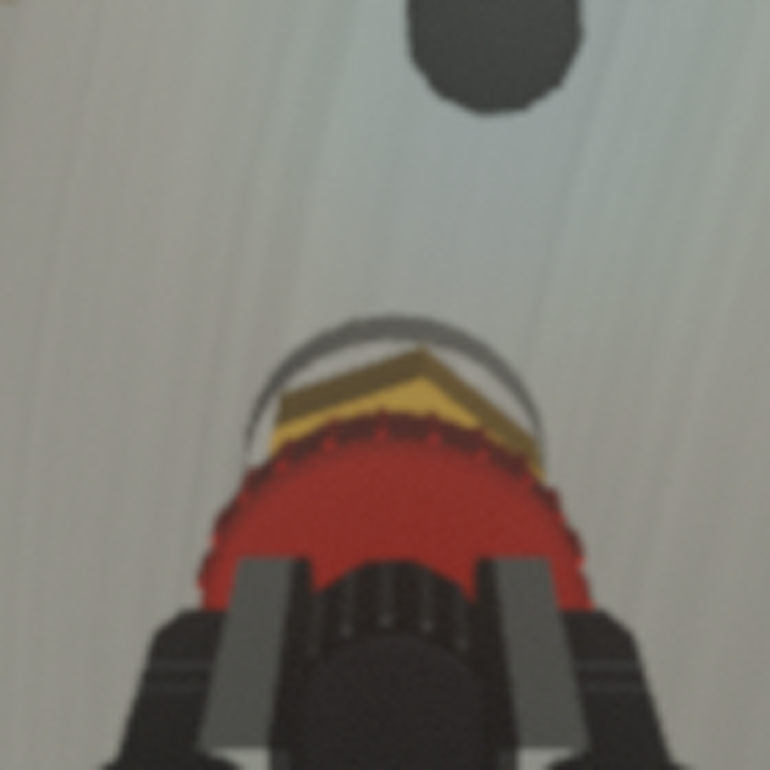

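Request:
arm_command(moves=[0.0006,0,0,0,0,0,0.0006,0,0,0,0,0,0,0,0,0,0,0])

```text
time_s: 23.65
ee_pos: [0.5951, 0.1907, 0.1452]
ee_rot: [[0.0, 0.964, -0.267], [0.0, -0.267, -0.964], [-1.0, 0.0, -0.0]]
wrist_force: [0.2, -0.5, -1.4]
grip_width: 0.175
```

Request:
arm_command(moves=[0.0006,0,0,0,0,0,0,0,0,0,0,0])

```text
time_s: 23.85
ee_pos: [0.5953, 0.1909, 0.145]
ee_rot: [[0.001, 0.964, -0.267], [0.0, -0.267, -0.964], [-1.0, 0.001, -0.001]]
wrist_force: [0.2, -0.1, 0.2]
grip_width: 0.178
```

Request:
arm_command(moves=[0.0006,0,0,0,0,0,0,0,0,0,0,0])

```text
time_s: 24.05
ee_pos: [0.5956, 0.1911, 0.1448]
ee_rot: [[0.001, 0.964, -0.267], [0.001, -0.267, -0.964], [-1.0, 0.001, -0.001]]
wrist_force: [-0.4, -0.5, 3.3]
grip_width: 0.175
```

```bash
python3 - <<'E'
from h import *
for i in range(4):
  o=r.observe();print(o["ee_pos"].round(4),o["wrist_force"].round(2));capture("top")
E
```

```text
[0.5956 0.1911 0.1448] [-0.43 -0.51  3.27]
[0.5956 0.1911 0.1448] [-1.23  0.15  3.56]
[0.5956 0.191  0.1447] [-1.45  0.44  3.55]
[0.5956 0.1911 0.1447] [-0.72 -0.28  4.26]
```

Request:
arm_command(moves=[-0.0012,0,0,0,0,0,0,0,0,0,0,0,0,0,0,0,0,0])

```text
time_s: 24.55
ee_pos: [0.5952, 0.1905, 0.1449]
ee_rot: [[0.0, 0.964, -0.267], [0.0, -0.267, -0.964], [-1.0, 0.0, -0.0]]
wrist_force: [0.6, 0.8, 2.2]
grip_width: 0.175
```

Request:
arm_command(moves=[0,0,0,0,0,0,0,0,0,0,0,0,0,0,0,0,0,0,0,0,0,0,0,0,0,0,0,0,0,0], jaw=0.28)

```text
time_s: 25.05
ee_pos: [0.5948, 0.1905, 0.1448]
ee_rot: [[-0.0, 0.964, -0.267], [-0.0, -0.267, -0.964], [-1.0, -0.0, 0.0]]
wrist_force: [0.9, -0.0, -0.5]
grip_width: 0.279
```

```bash
python3 st.py; python3 - <<'E'
from h import *
p=capture("side");save(p,"s18.png",(200,210,260,260),13)
p=capture("wrist");save(p,"w18.png",(200,170,340,310),5.5)
E
```

```text
25.05 [0.59483126 0.19052846 0.1447904 ] depth 0.08790959629764036 Ftool [ 0.51  0.87 -0.22] [ 0.002 -0.011  0.017] 0.279 tilt [-0.0004 -0.0001]
```

View pics/s18.png

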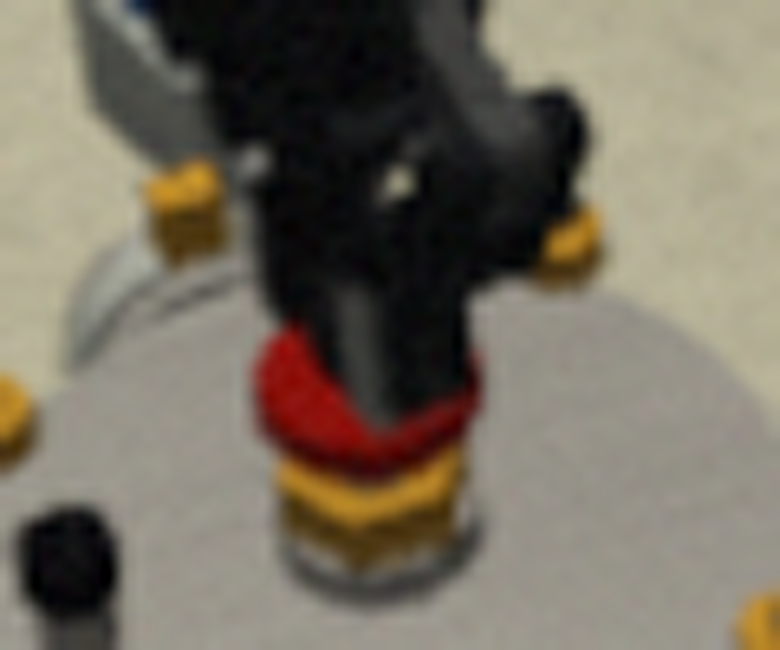

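View pics/w18.png

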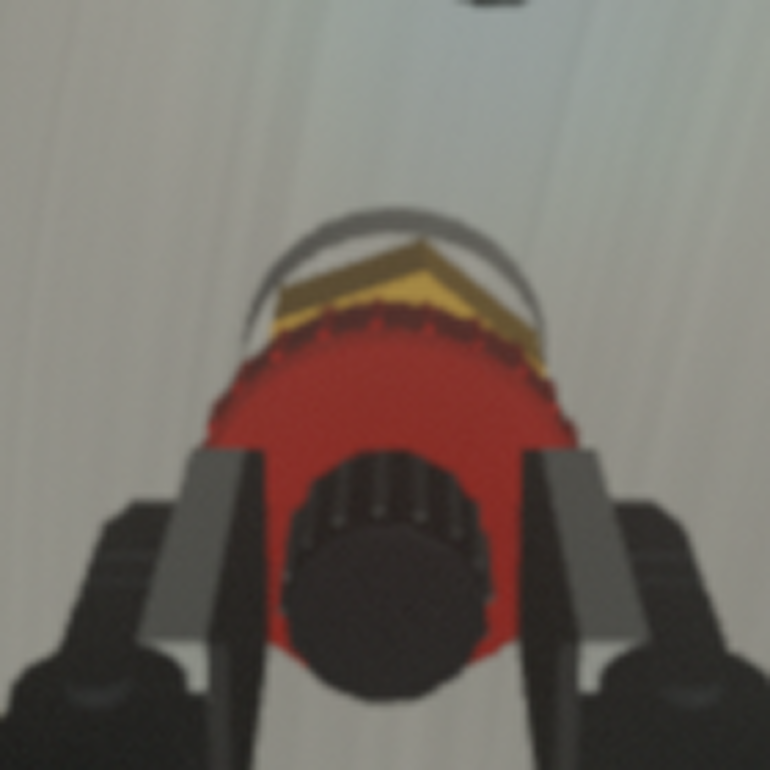

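Request:
arm_command(moves=[0.001,-0.0007,0,0,0,0,0.001,0,0,0,0,0,0.001,0,0,0,0,0,0.001,0,0,0,0,0,0,0,0,0,0,0])

```text
time_s: 25.65
ee_pos: [0.5943, 0.1907, 0.1409]
ee_rot: [[-0.0, 0.964, -0.267], [-0.0, -0.267, -0.964], [-1.0, -0.0, 0.0]]
wrist_force: [1.5, 0.7, -0.3]
grip_width: 0.281
```

```bash
python3 st.py
```

```text
25.65 [0.59433357 0.19074374 0.14087984] depth 0.09182015864699236 Ftool [ 0.31  1.23 -1.04] [-0.02   0.026  0.063] 0.2809 tilt [-0. -0.]
```

Request:
arm_command(moves=[0.001,0,0,0,0,0,0.001,0,0,0,0,0,0.001,0,0,0,0,0,0,0,0,0,0,0])

```text
time_s: 26.05
ee_pos: [0.5942, 0.1907, 0.1378]
ee_rot: [[-0.0, 0.964, -0.267], [-0.0, -0.267, -0.964], [-1.0, -0.0, 0.0]]
wrist_force: [0.8, -0.1, -0.4]
grip_width: 0.279
```

```bash
python3 st.py; python3 - <<'E'
from h import *
p=capture("wrist");save(p,"w19.png",(200,170,340,310),5.5)
E
```

```text
26.05 [0.59422017 0.19074383 0.13777874] depth 0.09492125807133359 Ftool [ 0.37  0.81 -0.15] [-0.081  0.032 -0.001] 0.2792 tilt [-0.0002 -0.    ]
```

View pics/w19.png

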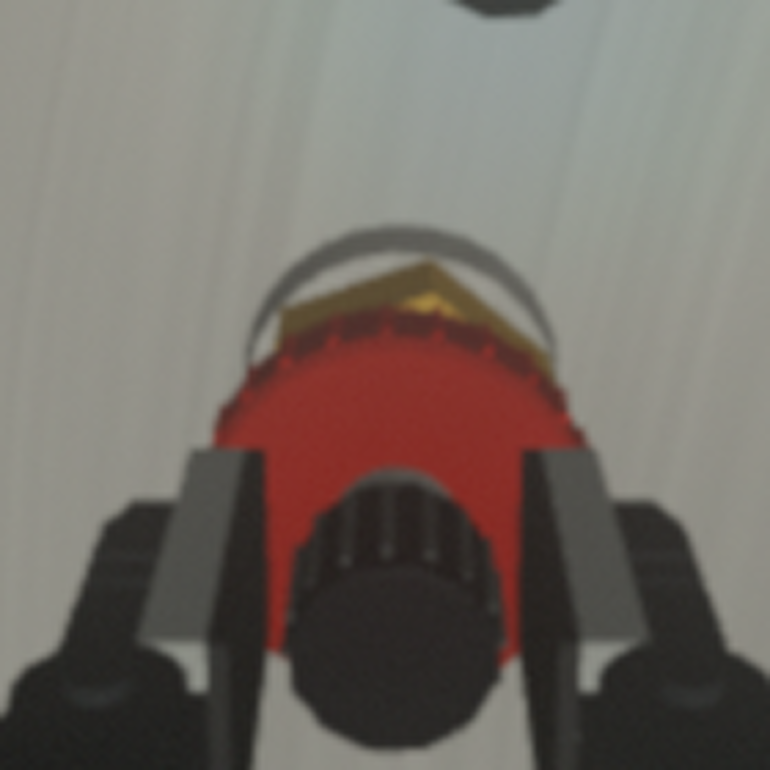

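Request:
arm_command(moves=[0.001,0,0,0,0,0,0.001,0,0,0,0,0,0.001,0,0,0,0,0,0,0,0,0,0,0])

```text
time_s: 26.5
ee_pos: [0.5942, 0.1907, 0.1348]
ee_rot: [[-0.0, 0.964, -0.267], [-0.0, -0.267, -0.964], [-1.0, -0.0, 0.0]]
wrist_force: [0.1, 0.4, 0.5]
grip_width: 0.281
```

Request:
arm_command(moves=[0.001,0,0,0,0,0,0.001,0,0,0,0,0,0,0,0,0,0,0])

```text
time_s: 26.8
ee_pos: [0.5942, 0.1907, 0.1328]
ee_rot: [[-0.0, 0.964, -0.267], [-0.0, -0.267, -0.964], [-1.0, -0.0, 0.0]]
wrist_force: [1.0, 0.1, -0.6]
grip_width: 0.278
```

Request:
arm_command(moves=[0.001,0,0,0,0,0,0.001,0,0,0,0,0,0,0,0,0,0,0])

```text
time_s: 27.1
ee_pos: [0.5948, 0.191, 0.1319]
ee_rot: [[0.001, 0.964, -0.267], [0.0, -0.267, -0.964], [-1.0, 0.001, -0.0]]
wrist_force: [0.4, -1.5, 5.0]
grip_width: 0.274
```

```bash
python3 st.py; python3 - <<'E'
from h import *
p=capture("wrist");save(p,"w20.png",(200,170,340,310),5.5)
p=capture("side");save(p,"s20.png",(200,210,260,260),13)
E
```

```text
27.1 [0.59481544 0.19099195 0.13191448] depth 0.10078551969371327 Ftool [-5.04  0.79  1.33] [-0.015 -0.18  -0.069] 0.2738 tilt [0.0012 0.0001]
```

View pics/w20.png

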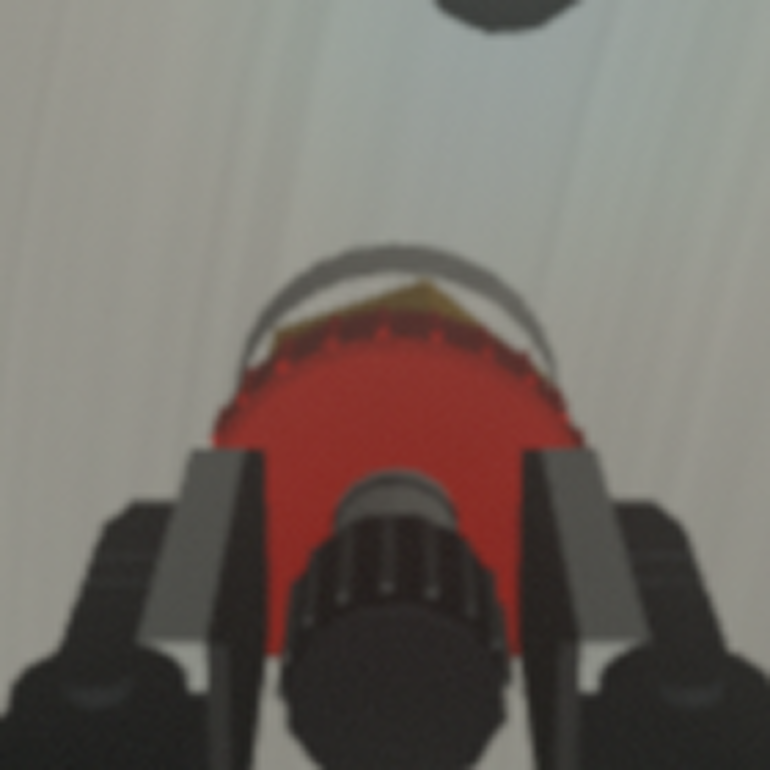

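View pics/s20.png

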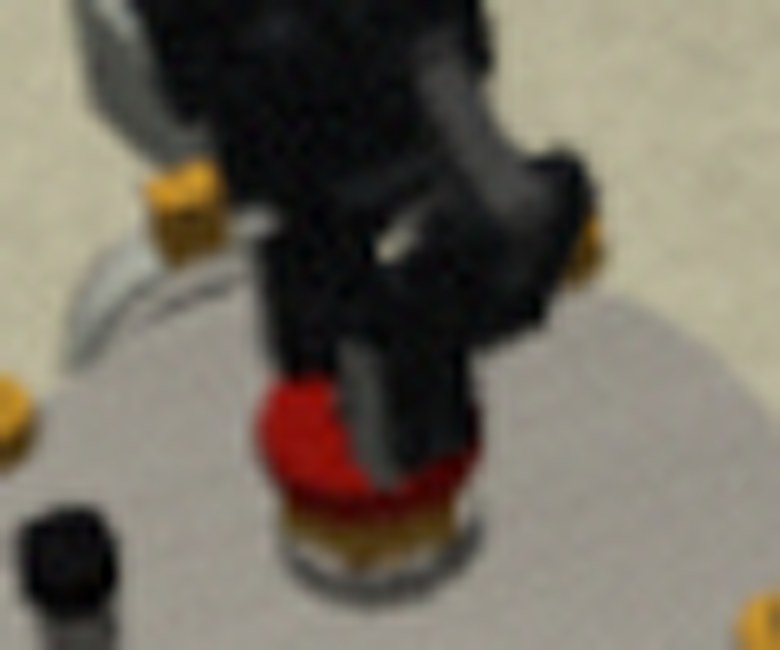

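Request:
arm_command(moves=[0,0,0,0,0,0,0,0,0,0,0,0,0,0,0,0,0,0,0,0,0,0,0,0,0,0,0,0,0,0,0,0,0,0,0,0,0,0,0,0,0,0,0,0,0,0,0,0,0,0,0,0,0,0,0,0,0,0,0,0,0,0,0,0,0,0,0,0,0,0,0,0,0,0,0,0,0,0,0,0,0,0,0,0,0,0,0,0,0,0,0,0,0,0,0,0])

```text
time_s: 28.8
ee_pos: [0.5948, 0.191, 0.1319]
ee_rot: [[0.001, 0.964, -0.267], [0.0, -0.267, -0.964], [-1.0, 0.001, -0.0]]
wrist_force: [-0.5, -0.8, 5.5]
grip_width: 0.282
```

```bash
python3 st.py
```

```text
28.8 [0.59478447 0.19098184 0.13186333] depth 0.10083667333377863 Ftool [-5.5  -0.28  0.94] [ 0.003 -0.127 -0.138] 0.2817 tilt [0.0012 0.0002]
```

Request:
arm_command(moves=[-0.0015,0,0,0,0,0,-0.0015,0,0,0,0,0,-0.001,0,0,0,0,0,0,0,0,0,0,0])

```text
time_s: 29.2
ee_pos: [0.594, 0.1907, 0.1346]
ee_rot: [[-0.001, 0.964, -0.267], [-0.0, -0.267, -0.964], [-1.0, -0.001, 0.0]]
wrist_force: [-0.2, 0.3, 0.1]
grip_width: 0.287
```

Request:
arm_command(moves=[0,0,0,0,0,0,0,0,0,0,0,0,0,0,0,0,0,0,0,0,0,0,0,0,0,0,0,0,0,0], jaw=0.7)

```text
time_s: 29.7
ee_pos: [0.5943, 0.1908, 0.135]
ee_rot: [[0.0, 0.964, -0.267], [0.0, -0.267, -0.964], [-1.0, -0.0, -0.0]]
wrist_force: [-0.4, 0.6, 0.1]
grip_width: 0.696
```

```bash
python3 st.py; python3 - <<'E'
from h import *
p=capture("wrist");save(p,"w21.png")
E
```

```text
29.7 [0.59429998 0.19082285 0.13497179] depth 0.09772820801870802 Ftool [-0.15 -0.54 -0.51] [ 0.042 -0.049  0.017] 0.6964 tilt [0. 0.]
```

View pics/w21.png

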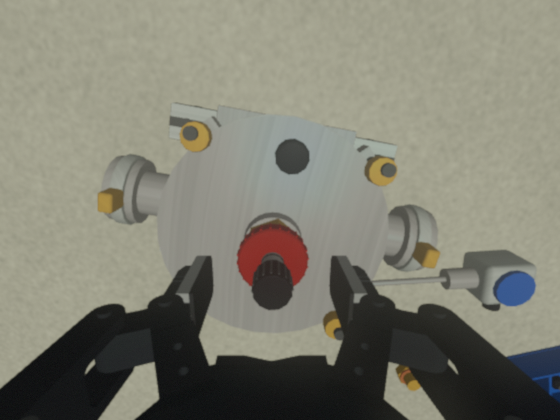

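Fingers are clear on both sides of the rod (disc at (272,255), pads at x 212 and 332), so I'm lifting straight up.

Request:
arm_command(moves=[-0.005,0,0,0,0,0,-0.01,0,0,0,0,0,-0.015,0,0,0,0,0,-0.02,0,0,0,0,0,-0.02,0,0,0,0,0,-0.02,0,0,0,0,0,-0.02,0,0,0,0,0,-0.015,0,0,0,0,0,-0.005,0,0,0,0,0,0,0,0.01,0,0,0,0,0,0.03,0,0,0,0,0,0.04,0,0,0,0,0,0.03,0,0,0,0,0,0,0,0,0,0,0,0,0,0,0])

```text
time_s: 31.25
ee_pos: [0.5641, 0.0828, 0.2638]
ee_rot: [[-0.002, 0.963, -0.27], [-0.001, -0.27, -0.963], [-1.0, -0.002, 0.001]]
wrist_force: [0.1, -0.4, 0.3]
grip_width: 0.703
```

```bash
python3 st.py; python3 - <<'E'
from h import *
p=capture("wrist");save(p,"w22.png",(170,30,370,210),3.9)
p=capture("side");save(p,"s22.png",(190,190,270,260),9);save(p,"s22f.png")
E
```

```text
31.25 [0.56406724 0.08279044 0.26377729] depth -0.03107728541435903 Ftool [-0.27  0.25  0.38] [-0.043  0.008 -0.041] 0.7031 tilt [-0.0022 -0.0006]
```

View pics/w22.png

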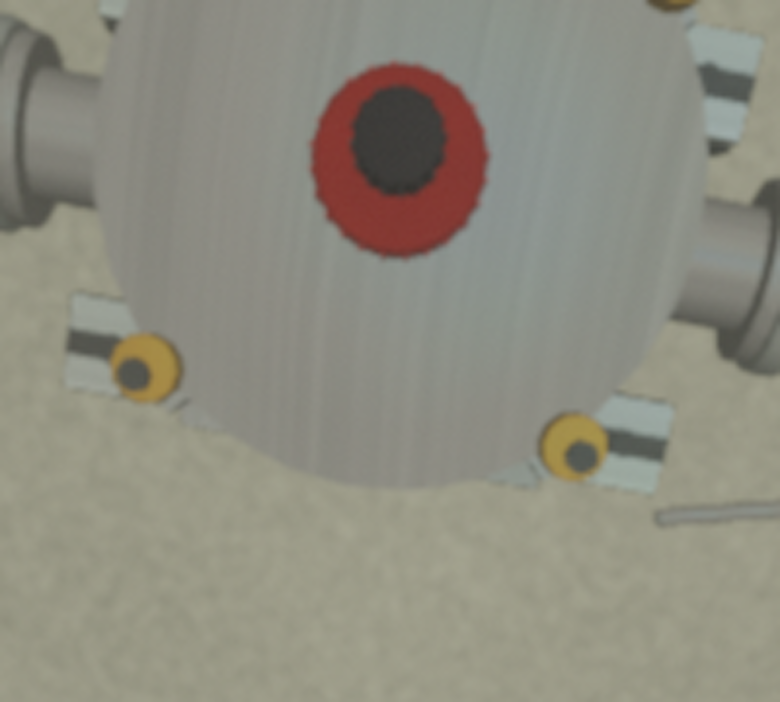

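View pics/s22.png

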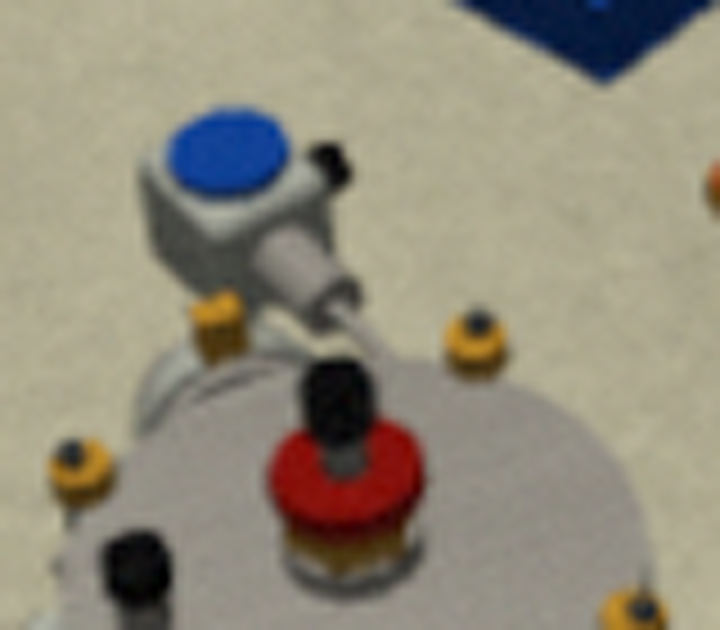

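View pics/s22f.png

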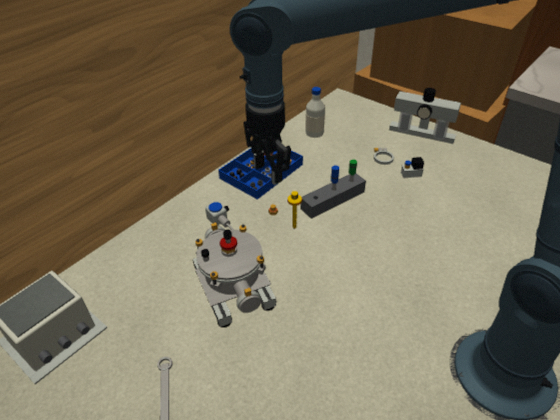

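```bash
python3 - <<'E'
from h import *
p=capture("side")
m=np.array([.5953,.1909])
for z in (.162,.182,.192): print(z,(proj(p,(*m,z))-[190,190])*9)
hand_in();print(r.observe()["time_s"])
E
```

```text
0.162 [346.66557467 458.68232337]
0.182 [339.44329796 401.71688634]
0.192 [335.76294276 372.68822257]
the job is handed in; nothing more can be done
the job is handed in; nothing more can be done
```

I took the red-disc rod out of the stand and lowered it into the pocket until it bottomed, at about 88 mm by the arm's reading. I then slid the disc down onto the rim with the fingertips, held it at about 5.5 N for 1.7 s and let go. I handed in at about 31 s of the 67 s allowed.

**Last checks:**
- **Placement:** the wrist and side pictures show the rod standing upright with the disc flat on the hexagon. The head's height in the side picture fits a rod on the bottom, given the camera error noted below.
- **Clearance:** the gripper is well clear of everything, with the wrist force at zero within noise.
- **Bystanders:** the gauges, yellow look-alike, plug and sensor look unmoved in the side picture.

**What disagreed:**
- **Fingertip height:** the visible fingertips sat about 30–40 mm above the reported TCP, so I set the grasp height from the pictures instead. I closed the jaws once above the head to confirm this. Nothing was touched.
- **Bottoming force:** the pushing force at the bottom peaked at about 5–6 N, beyond the rod's weight.
- **Camera agreement:** the side camera read 1–3 mm off from the wrist camera, so I used the wrist view for centring.

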